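# Level scoop of grinding balls onto the balance

## Robot

A 6-joint arm with a two-finger parallel gripper is mounted at the origin on the work surface. World frame = base frame: x ahead of the robot, y to its left, z up, the work surface at z = 0. Lengths are in m, angles in degrees, forces in N, time in s.
With the tool pointing down it reaches from about 0.225 to 0.725 m from the base axis. Payload 3.1 kg.
Tool frame: the origin (TCP) lies midway between the tips of the shut fingers; the grasp point (between the pads) lies behind it (robot.tcp_to_grasp is the x of the grasp point in the tool frame, in m); x points along the fingers, y is the direction in which the jaws open and shut, and the axes are right-handed (so a half turn about x gives the same grasp; the last joint's range is limited). The gripper opens to 85 mm and grips with 20 to 120 N. Pads are 22 mm wide; open, the fingers measure 114 mm over their backs; the gripper's body (76 mm by 85 mm) begins 54 mm behind the grasp point. The pads swing forward as they close: fully open they stand 13 mm farther back than shut.
Start: joints at [-83.297, 2.75, 5.684, 92.934, 0, 82.678], TCP at [0.127, -0.509, 0.231] pointing down, gripper open.
Joint ranges: [-166.93, 166.93], [-56.73, 111.36], [-69.38, 81.34], [-121.58, 131.49], [-85.45, 84.26], [-180, 180]. Speed limits (degrees/s): [159.86, 159.86, 180, 180, 180, 180].

## Interface

Orientations are given as [roll, pitch, yaw] about the fixed x, y, z axes, in that order (R = Rz(yaw) Ry(pitch) Rx(roll)).
In Python, from workcell import robot gives the robot as it stands.
- The arm moves only by the shell command python3 -m jog 'ROWS' [FORCE]. ROWS is JSON, a list of rows, each an object of numbers: "dx", "dy", "dz": the shift along the tool's x, y, z in m; "ax", "ay", "az": the turn, a rotation vector about the tool's x, y, z in rad; "gripper": the gripper's target within -1 to 1 (shut at 1, half-way at 0, fully open at -1). A call has 1 to 8 rows; each row is the pose to reach, as a shift and turn from the pose commanded when the call began, along the tool's axes at that moment; what a row does not reach only later rows make up. A row lasts 1/8 s, in which the tool goes at most 62.5 mm and 10.7 degrees, less where a joint would pass 70% of its speed; a pose out of reach is approached as far as the arm can. A call with a gripper value outside its range is refused whole. The fingers move at their own pace and stop on an object; FORCE is the grip in N (left out, the last holds). Time passes only in rows, so rows that repeat a pose let the fingers close. It gives the time, the measured TCP pose, the force and the opening at its end, in the units of the state.
- robot.read_state(): the state, without advancing time (a new reading comes with each control period).
- robot.camera(name): name is "side" or "top" or "wrist"; returns the picture (384x512x3 uint8, blue, green, red); there is no depth.
- robot.camera_info(name): a dict with "vfov" (degrees; the focal length in pixels is half the picture's height over the tangent of half this angle, whatever the lens; pixels are square), "cx", "cy" (the principal point, pixels), "T" (4x4, takes a point from camera to world coordinates); the wrist camera has in their place "T_tool_cam" (4x4, takes a point from camera to tool coordinates, whose origin is the TCP and whose axes are the tool frame's). Camera axes: x right, y up, looking along -z (the intrinsics and any distortion apply to the point x, -y, -z); pixel columns grow to the right and rows downward; lengths in m; the calibration is good to about 2 mm. A picture is of the moment at which its call begins: read the wrist's pose just before it. camera_info takes no time and is no camera call.
- robot.hand_in(): hands the job in, once; it reports no verdict.
Trained networks look in the newest picture that a camera, given by its name, has taken for a name from the list of things; names that differ only in an ending like _2 or _b are one class to them, and where a whole thing is asked for, a point or a joint stands for the part that bears it (a point fixed in the world has none). Each returns a list of dicts, best first, with "confidence" (0 to 1); they miss things now and then, are a little off and sometimes report something else, mostly with a low value. They report only what shows in the picture. A call takes as long as a camera call. They do not tell look-alikes from the thing itself.
- robot.find_in(camera, query): "bbox" ([left, top, right, bottom] in pixels, round what is visible of it).
- robot.outline_of(camera, query): "region" (384x512 bool, what is visible of it) and "bbox" ([left, top, right, bottom] in pixels, round what is visible of it).
- robot.tip_of(camera, query): "xy" ([column, row] in pixels: a listed point, or the origin of a listed thing).
The state is a dict: "clock": time; "joints": joint angles; "qvel": joint speeds; "effort": joint torques, N m; "ee_pos": TCP position; "tool_rot": TCP orientation; "force": force on the tool from outside, world axes, zero at the start; "moment": the same for the moment, N m; "width": opening from 0.0 (shut) to 1.0 (fully open).
Only numpy, scipy, OpenCV 4.12 (cv2) and the standard library are available. Lean on these libraries where they do the work, as an engineer would, in place of code of your own. Each camera call takes 0.05 s, during which the arm holds its last target.

## Task

Weigh out one level scoopful of grinding balls: scoop balls from the bin with the measuring scoop, draw the scoop level and sideways beneath the bin's strike bar so that the surplus is struck off into the bin and exactly four balls lie flat in the scoop, and tip those four into the balance's dish. Then put the empty scoop back upright on its mat and let go, with every other ball still in the bin and the jar, tip box and pipette stand left undisturbed.

Things in the scene. Friction and masses are not known exactly. Their poses are not given: they have to be found in the camera images.
- scoop: Steel measuring scoop, black handle, about 250 g. Origin: underside, below the pocket; x to the nose, z up. Underside flat, x -62 to 22 mm. Pocket: floor at z 4, x -31 to 22, width 62, low ridge (4 mm) along its middle; 3 mm side walls (68 over all), top z 30, beyond x 8 z 20; back wall x -35 to -31, top z 30. Just 2 x 2 balls fit in one layer (tops z 34); surplus lies on the ramp (lip)
- lip (a point): middle of the tip of the scoop's lip (scoop x 53, z 26 mm). From x 22 the pocket floor goes on as a ramp 38 mm long, 68 wide, 2 mm thick, rising 36 degrees to this tip, with 4 mm curbs at its sides: balls roll in over it and are tipped out over it. Tipped nose-down by 42 degrees the ramp lies flat along the bin's floor, and a push of under 15 N slides it beneath the balls
- handle (a point): point on the middle line of the scoop's handle, 80 mm up it (scoop x -73, z 83 mm). The handle is a flat bar 30 mm wide, 20 mm thick across scoop y (grasp those faces), 105 mm long, rising from x -46, z 7.5 and leaning back 20 degrees from vertical, away from the nose, to x -82, z 106
- nest0 (a point): centre of a ball lying in the back right corner of the scoop's pocket (scoop x -16, y -15.5, z 19 mm)
- nest1 (a point): centre of a ball lying in the back left corner of the scoop's pocket (scoop x -16, y 15.5, z 19 mm)
- nest2 (a point): centre of a ball lying in the front right of the scoop's pocket (scoop x 15.5, y -15.5, z 19 mm)
- nest3 (a point): centre of a ball lying in the front left of the scoop's pocket (scoop x 15.5, y 15.5, z 19 mm)
- mat: Black rubber mat 200 (x) x 120 (y) x 4 mm, fixed on the bench; the scoop starts on it, nose to +x. Origin: middle of its underside
- bin: Grey open bin, fixed. Origin: middle of its underside, z up. Inside 210 mm (x) by 76 mm (y), walls 5 mm thick: +y and +x walls 70 mm high, -y wall 110, near (-x) wall 32. Along the middle the floor's top slopes 6 degrees, from 4 mm high at the far (+x) end to 26 mm at the near end; it rises 3 degrees from the middle to each side. Balls gather at the +x end. A strike bar stands over the +y wall
- bar_end (a point): free end of the strike bar, on its axis (bin x -14, y 46, z 120.5 mm). The steel bar, 12 mm thick, runs from here along bin +x to a post 12 x 20 mm, 130 tall, at bin x 116. The level scoop, nose to bin +x, origin at bin x 20, underside 77 mm above the bench, clears wall (7 mm) and bar (3.5 mm over the balls) as it moves from inside the bin out along bin +y, until its origin is past y 90
- pan (a joint): how far the balance's dish has sunk under its load, in m: 0 empty, 3 mm (0.003) for each ball, 25 mm at most; springs back
- dish (a point): middle of the inner floor of the open aluminium dish on the white spring balance (housing 170 (x) x 150 (y) x 36 mm high, fixed, centred under this point, with a low strip in front to x -107). The dish is 130 x 130 mm outside, walls 4 mm thick, rim 41 mm above this point; its inner floor is 66 mm above the bench when empty. Axes as those of the balance
- ball0: smooth white ceramic grinding ball, 30 mm diameter, 55 g, one of eight alike; origin at its centre
- ball1: smooth white ceramic grinding ball, 30 mm diameter, 55 g, one of eight alike; origin at its centre
- ball2: smooth white ceramic grinding ball, 30 mm diameter, 55 g, one of eight alike; origin at its centre
- ball3: smooth white ceramic grinding ball, 30 mm diameter, 55 g, one of eight alike; origin at its centre
- ball4: smooth white ceramic grinding ball, 30 mm diameter, 55 g, one of eight alike; origin at its centre
- ball5: smooth white ceramic grinding ball, 30 mm diameter, 55 g, one of eight alike; origin at its centre
- ball6: smooth white ceramic grinding ball, 30 mm diameter, 55 g, one of eight alike; origin at its centre
- ball7: smooth white ceramic grinding ball, 30 mm diameter, 55 g, one of eight alike; origin at its centre
- bottle: amber jar with a white cap, 60 mm diameter, 150 mm tall, loose; bystander. Origin: middle of its underside
- tipbox: blue tip box with a clear lid, 85 x 125 x 93 mm tall, loose; bystander. Origin: middle of its underside
- pipettes: round pipette stand with three pipettes, foot 120 mm diameter, about 250 mm tall, loose; bystander. Origin: middle of its underside
There are look-alikes about, which are no part of the job. Leave any green or turquoise look-alike of the scoop alone.

How it is judged (in metres and radians):
On the way, in this order (a step that is already met when the one before it is completed fails the run):
1. the scoop passes level under the strike bar, over the bin's wall (y of scoop in the frame of bin between 0.025 and 0.065 m and x of scoop in the frame of bin between -0.005 and 0.055 m and z of scoop in the frame of bin between 0.066 and 0.088 m and angle between scoop's own z axis and vertical below 0.17 rad), for 0.05 s.
2. past the bar, the scoop holds four balls level in its pocket and none on top (y of scoop in the frame of bin above 0.085 m and distance between any of ball0, ball1, ball2, ball3, ball4, ball5, ball6, ball7 and nest0 below 0.01 m and distance between any of ball0, ball1, ball2, ball3, ball4, ball5, ball6, ball7 and nest1 below 0.01 m and distance between any of ball0, ball1, ball2, ball3, ball4, ball5, ball6, ball7 and nest2 below 0.01 m and distance between any of ball0, ball1, ball2, ball3, ball4, ball5, ball6, ball7 and nest3 below 0.01 m and (distance between ball0 and scoop above 0.09 m or z of ball0 in the frame of scoop below 0.027 m) and (distance between ball1 and scoop above 0.09 m or z of ball1 in the frame of scoop below 0.027 m) and (distance between ball2 and scoop above 0.09 m or z of ball2 in the frame of scoop below 0.027 m) and (distance between ball3 and scoop above 0.09 m or z of ball3 in the frame of scoop below 0.027 m) and (distance between ball4 and scoop above 0.09 m or z of ball4 in the frame of scoop below 0.027 m) and (distance between ball5 and scoop above 0.09 m or z of ball5 in the frame of scoop below 0.027 m) and (distance between ball6 and scoop above 0.09 m or z of ball6 in the frame of scoop below 0.027 m) and (distance between ball7 and scoop above 0.09 m or z of ball7 in the frame of scoop below 0.027 m)), for 0.1 s.
3. four balls lie in the balance's dish (value of joint pan between 0.0105 and 0.0135 m and velocity of joint pan between -0.01 and 0.01 m/s), for 0.2 s.
At the end, for the whole second after the job is handed in: Four balls in the dish (sunk 10.5 to 13.5 mm), the other four in the bin, all at rest; scoop upright (0.1 rad) and at rest on the mat, its origin 70 mm behind to 95 mm ahead of the mat's middle and within 55 mm to either side; nothing held (all of step 3 and ((x of ball0 in the frame of bin between -0.105 and 0.105 m and y of ball0 in the frame of bin between -0.038 and 0.038 m and z of ball0 in the frame of bin below 0.085 m) or (x of ball0 in the frame of dish between -0.063 and 0.063 m and y of ball0 in the frame of dish between -0.063 and 0.063 m and z of ball0 in the frame of dish below 0.05 m)) and ((x of ball1 in the frame of bin between -0.105 and 0.105 m and y of ball1 in the frame of bin between -0.038 and 0.038 m and z of ball1 in the frame of bin below 0.085 m) or (x of ball1 in the frame of dish between -0.063 and 0.063 m and y of ball1 in the frame of dish between -0.063 and 0.063 m and z of ball1 in the frame of dish below 0.05 m)) and ((x of ball2 in the frame of bin between -0.105 and 0.105 m and y of ball2 in the frame of bin between -0.038 and 0.038 m and z of ball2 in the frame of bin below 0.085 m) or (x of ball2 in the frame of dish between -0.063 and 0.063 m and y of ball2 in the frame of dish between -0.063 and 0.063 m and z of ball2 in the frame of dish below 0.05 m)) and ((x of ball3 in the frame of bin between -0.105 and 0.105 m and y of ball3 in the frame of bin between -0.038 and 0.038 m and z of ball3 in the frame of bin below 0.085 m) or (x of ball3 in the frame of dish between -0.063 and 0.063 m and y of ball3 in the frame of dish between -0.063 and 0.063 m and z of ball3 in the frame of dish below 0.05 m)) and ((x of ball4 in the frame of bin between -0.105 and 0.105 m and y of ball4 in the frame of bin between -0.038 and 0.038 m and z of ball4 in the frame of bin below 0.085 m) or (x of ball4 in the frame of dish between -0.063 and 0.063 m and y of ball4 in the frame of dish between -0.063 and 0.063 m and z of ball4 in the frame of dish below 0.05 m)) and ((x of ball5 in the frame of bin between -0.105 and 0.105 m and y of ball5 in the frame of bin between -0.038 and 0.038 m and z of ball5 in the frame of bin below 0.085 m) or (x of ball5 in the frame of dish between -0.063 and 0.063 m and y of ball5 in the frame of dish between -0.063 and 0.063 m and z of ball5 in the frame of dish below 0.05 m)) and ((x of ball6 in the frame of bin between -0.105 and 0.105 m and y of ball6 in the frame of bin between -0.038 and 0.038 m and z of ball6 in the frame of bin below 0.085 m) or (x of ball6 in the frame of dish between -0.063 and 0.063 m and y of ball6 in the frame of dish between -0.063 and 0.063 m and z of ball6 in the frame of dish below 0.05 m)) and ((x of ball7 in the frame of bin between -0.105 and 0.105 m and y of ball7 in the frame of bin between -0.038 and 0.038 m and z of ball7 in the frame of bin below 0.085 m) or (x of ball7 in the frame of dish between -0.063 and 0.063 m and y of ball7 in the frame of dish between -0.063 and 0.063 m and z of ball7 in the frame of dish below 0.05 m)) and linear speed of each of ball0, ball1, ball2, ball3, ball4, ball5, ball6, ball7 below 0.05 m/s and x of scoop in the frame of mat between -0.07 and 0.095 m and y of scoop in the frame of mat between -0.055 and 0.055 m and angle between scoop's own z axis and vertical below 0.1 rad and height (world z) of scoop below 0.012 m and linear speed of scoop below 0.03 m/s); the robot touches nothing.
It fails at once if the jar is pushed more than 25 mm or tipped (distance of bottle from where it was at the start of the episode above 0.025 m or angle between bottle's own z axis and vertical above 0.3 rad).
It fails at once if the tip box is pushed more than 25 mm or tipped (distance of tipbox from where it was at the start of the episode above 0.025 m or angle between tipbox's own z axis and vertical above 0.3 rad).
It fails at once if the pipette stand is pushed more than 25 mm or tipped (distance of pipettes from where it was at the start of the episode above 0.025 m or angle between pipettes's own z axis and vertical above 0.3 rad).
It also fails if it takes over 69 s, if anything falls off the work surface, if the arm or the gripper's body presses on something with over 40 N, if the wrist force passes 120 N, or if a joint passes its speed limit or range.

## Working session

There is one attempt and no reset: what is moved stays moved. The work goes in short steps, Python scripts to look and compute and a shell command to move; the robot and the scene stay as the last step left them, time stands still between calls to the robot, and variables do not carry over. Pictures are saved under pics/ and viewed, and the job is handed in when it is done.

```bash
ls; mkdir -p pics
python3 - <<'E'
from workcell import robot
import cv2,json
s=robot.read_state(); print(s, robot.tcp_to_grasp)
for n in ("side","top","wrist"):
    im=robot.camera(n); cv2.imwrite(f"pics/{n}0.png",im)
    print(n,robot.camera_info(n))
E
```

```text
pics
{'clock': 0.0, 'joints': array([-8.32949985e+01,  2.79134044e+00,  5.59156885e+00,  9.29328087e+01,
        3.89890655e-04,  8.26788623e+01]), 'qvel': array([-0.03694323, -0.00770902,  0.06403122,  0.06012829,  0.00557477,
        0.05503297]), 'effort': array([ 6.41623446e-04, -3.38780308e+01,  3.20016038e+01,  2.02273065e-02,
       -3.56824139e-04, -5.50840568e-06]), 'ee_pos': array([ 0.12717126, -0.50874126,  0.23013086]), 'tool_rot': array([-97.48963172,  89.86741915,  96.53650703]), 'force': array([ 0.41682966, -0.54954836,  0.10656622]), 'moment': array([-0.05075318, -0.00162189, -0.01134593]), 'width': 1.001521979032768} -0.0187
side {'vfov': 57.24992585609742, 'cx': 250.13667093993465, 'cy': 191.11256724432647, 'T': array([[-0.67223822,  0.52927783, -0.51764926,  0.09884384],
       [-0.74013861, -0.4965675 ,  0.45344851,  0.42037723],
       [-0.01704756,  0.68795762,  0.72555061,  0.71578273],
       [ 0.        ,  0.        ,  0.        ,  1.        ]])}
top {'vfov': 45.016521998931424, 'cx': 261.6405151479735, 'cy': 195.1875376840933, 'T': array([[ 0.00907697,  0.99614981, -0.08719613,  0.45548774],
       [-0.99965352,  0.01119418,  0.02382278,  0.02427433],
       [ 0.02470715,  0.08694968,  0.99590628,  1.13365901],
       [ 0.        ,  0.        ,  0.        ,  1.        ]])}
wrist {'vfov': 64.53428087851104, 'cx': 256.0924911514207, 'cy': 187.65405179055378, 'T_tool_cam': array([[ 2.77196558e-04,  2.76126152e-01, -9.61121361e-01,
        -1.43394114e-01],
       [ 9.99999855e-01, -5.19435710e-04,  1.39177777e-04,
         4.16907253e-04],
       [-4.60810132e-04, -9.61121261e-01, -2.76126256e-01,
        -7.05518695e-02],
       [ 0.00000000e+00,  0.00000000e+00,  0.00000000e+00,
         1.00000000e+00]])}
```

View pics/top0.png

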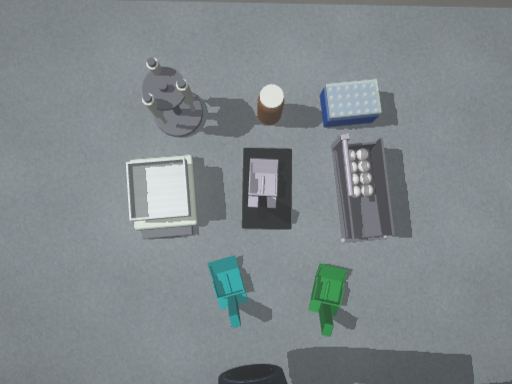

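View pics/side0.png

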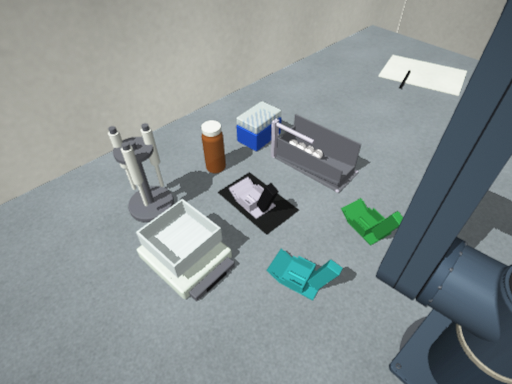

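View pics/wrist0.png

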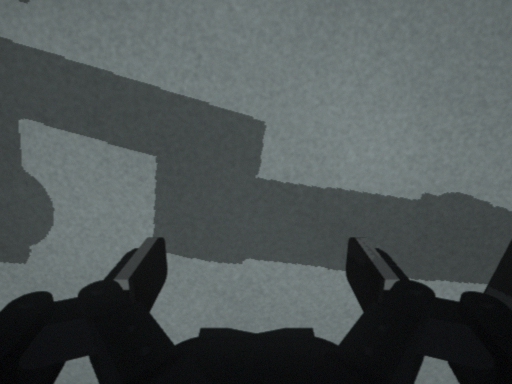

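```bash
cat > h.py <<'E'
import numpy as np,cv2
from workcell import robot
from scipy.spatial.transform import Rotation as Rn
def cam(n):
    i=robot.camera_info(n); f=192/np.tan(np.radians(i['vfov']/2)); return i,f
def proj(n,P,T=None):
    i,f=cam(n); T=i['T'] if T is None else T
    P=np.atleast_2d(P); q=(P-T[:3,3])@T[:3,:3]
    return np.c_[i['cx']+f*q[:,0]/-q[:,2], i['cy']-f*q[:,1]/-q[:,2]]
def ray(n,uv,T=None):
    i,f=cam(n); T=i['T'] if T is None else T
    d=T[:3,:3]@np.array([(uv[0]-i['cx'])/f,-(uv[1]-i['cy'])/f,-1]); return T[:3,3],d/np.linalg.norm(d)
def atz(n,uv,z,T=None):
    o,d=ray(n,uv,T); return o+d*(z-o[2])/d[2]
def tri(rs):
    A=sum(np.eye(3)-np.outer(d,d) for o,d in rs); b=sum((np.eye(3)-np.outer(d,d))@o for o,d in rs); p=np.linalg.solve(A,b)
    return p,[np.linalg.norm(np.cross(p-o,d)) for o,d in rs]
def toolT(s):
    T=np.eye(4);T[:3,:3]=Rn.from_euler('xyz',s['tool_rot'],degrees=True).as_matrix();T[:3,3]=s['ee_pos'];return T
E
python3 - <<'E'
from h import *
np.set_printoptions(precision=4,suppress=True)
for q in ["bar_end","dish","handle","lip","mat","bin","scoop","bottle","tipbox","pipettes","nest0","nest3"]:
    r={}
    for c in ("top","side"):
        l=robot.tip_of(c,q); r[c]=[(np.round(x['xy'],1).tolist(),round(x['confidence'],2)) for x in l[:3]]
    print(q,r)
    if r["top"] and r["side"]: print("   ",*tri([ray(c,r[c][0][0]) for c in r]))
for c in ("top","side"):
    print(c,[(np.round(x['bbox']).tolist(),round(x['confidence'],2)) for x in robot.find_in(c,"ball0")])
print(robot.read_state()['clock'])
E
```

```text
bar_end {'top': [([355.8, 193.5], 0.87), ([362.3, 155.6], 0.72)], 'side': []}
dish {'top': [([160.5, 193.1], 0.67), ([357.0, 190.4], 0.59)], 'side': [([178.7, 238.9], 0.74)]}
    [0.5526 0.2328 0.0762] [np.float64(0.00382275687555018), np.float64(0.0038227568755500752)]
handle {'top': [([326.5, 325.2], 0.98), ([236.2, 313.6], 0.85), ([261.7, 211.0], 0.8)], 'side': [([266.7, 191.9], 0.94), ([327.9, 271.3], 0.93), ([394.3, 219.2], 0.69)]}
    [ 0.3591 -0.009   0.2605] [np.float64(0.12568673007265144), np.float64(0.1256867300726514)]
lip {'top': [([330.6, 262.2], 0.86), ([221.8, 257.4], 0.81), ([264.8, 158.0], 0.66)], 'side': [([274.2, 259.8], 0.94), ([236.3, 180.0], 0.62), ([351.8, 201.5], 0.58)]}
    [ 0.4399 -0.1112 -0.1955] [np.float64(0.10955649511829675), np.float64(0.10955649511829671)]
mat {'top': [([269.5, 189.1], 0.86)], 'side': [([268.3, 193.5], 0.47)]}
    [ 0.5574 -0.029   0.0312] [np.float64(0.012482215844542644), np.float64(0.012482215844542595)]
bin {'top': [([357.7, 189.5], 0.69), ([352.8, 194.5], 0.52)], 'side': [([308.9, 164.7], 0.9)]}
    [ 0.5747 -0.241  -0.0107] [n
[... 1217 characters left out ...]
]
nest3 {'top': [([234.3, 284.5], 0.88), ([322.6, 291.1], 0.87), ([233.9, 272.6], 0.75)], 'side': [([304.1, 268.4], 0.97), ([299.2, 276.0], 0.97), ([243.9, 193.4], 0.93)]}
    [0.3375 0.0589 0.0182] [np.float64(0.0026963801366125207), np.float64(0.002696380136612683)]
top [([248.0, 160.0, 277.0, 220.0], 0.64), ([350.0, 175.0, 361.0, 186.0], 0.62), ([359.0, 172.0, 373.0, 182.0], 0.61), ([351.0, 161.0, 358.0, 178.0], 0.58), ([357.0, 184.0, 373.0, 196.0], 0.58), ([355.0, 151.0, 365.0, 163.0], 0.56), ([357.0, 161.0, 370.0, 173.0], 0.49)]
side [([306.0, 146.0, 314.0, 155.0], 0.61), ([298.0, 143.0, 305.0, 150.0], 0.6), ([227.0, 174.0, 284.0, 220.0], 0.6), ([313.0, 150.0, 324.0, 156.0], 0.41)]
1.45
```

Run:
```python
import cv2
t=cv2.imread('pics/top0.png');s=cv2.imread('pics/side0.png')
def c(im,x0,y0,x1,y1,n):
    cv2.imwrite(n,cv2.resize(im[y0:y1,x0:x1],None,fx=5,fy=5,interpolation=cv2.INTER_CUBIC))
c(t,315,125,405,245,'pics/tb.png')
c(t,235,140,305,240,'pics/ts.png')
c(t,115,145,210,245,'pics/td.png')
```

```text
(no output)
```

View pics/tb.png

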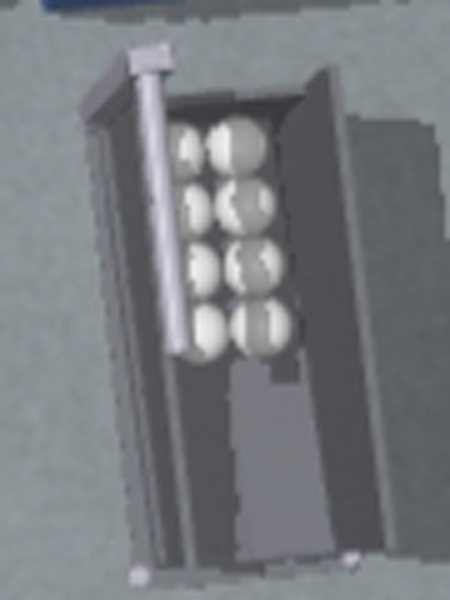

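View pics/ts.png

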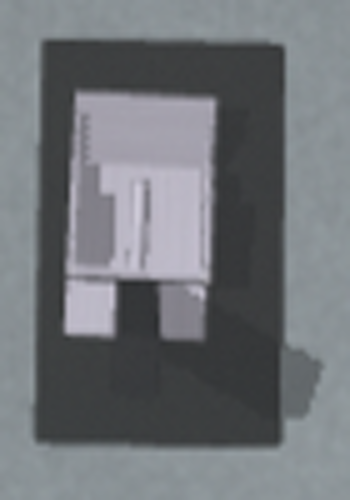

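View pics/td.png

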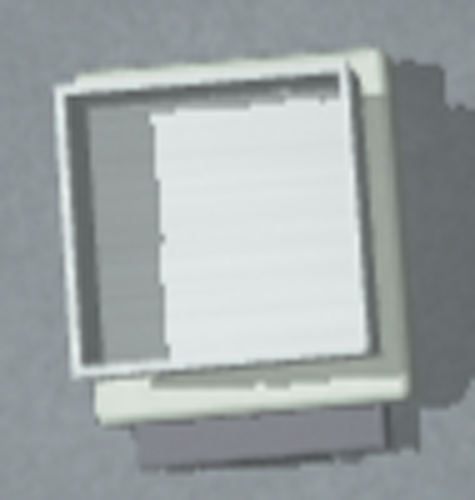

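```bash
cat > fit.py <<'E'
from h import *
from scipy.optimize import least_squares
np.set_printoptions(precision=4,suppress=True)
def fit(P,uv,x0,n='top'):
    P=np.array(P)/1000; uv=np.array(uv)
    def f(v):
        c,s=np.cos(v[2]),np.sin(v[2]); R=np.array([[c,-s,0],[s,c,0],[0,0,1]])
        return (proj(n,P@R.T+[v[0],v[1],0])-uv).ravel()
    r=least_squares(f,x0); return r.x,f(r.x).reshape(-1,2)
E
python3 - <<'E'
from fit import *
o=np.array([315,125]);q=lambda o,*a:[np.array(o)+np.array(p)/5 for p in a]
v,r=fit([[110,-43,110],[-110,-43,110],[-14,46,126.5],[116,46,130]],q((315,125),(343,68),(395,548),(179,350),(152,58)),[.57,-.24,0]);print('bin',v,np.degrees(v[2]));print(r)
v,r=fit([[100,60,4],[100,-60,4],[-100,-60,4],[-100,60,4]],q((235,140),(43,40),(285,45),(282,443),(36,443)),[.57,0,0]);print('mat',v);print(r)
v,r=fit([[53,34,30],[53,-34,30],[-35,34,34],[-35,-34,34]],q((235,140),(77,92),(217,97),(66,279),(210,284)),[.57,0,0]);print('scoop',v);print(r)
v,r=fit([[65,65,107],[65,-65,107],[-65,-65,107],[-65,65,107]],q((115,145),(55,88),(348,65),(380,355),(75,380)),[.57,.2,0]);print('dish',v,np.degrees(v[2]));print(r)
s=robot.read_state(); print(toolT(s))
E
```

```text
bin [ 0.5645 -0.2409  0.0948] 5.430143759884835
[[-0.4932 -0.7181]
 [-0.2044  0.7438]
 [ 0.4691  0.0502]
 [ 0.2166 -0.0985]]
mat [ 0.5717 -0.0166 -0.0029]
[[-0.1202 -0.4308]
 [ 0.0118 -0.6305]
 [ 0.0987  0.819 ]
 [ 0.0132  0.2098]]
scoop [ 0.5855 -0.0059 -0.0339]
[[-0.2421  0.4352]
 [-0.0443  0.7492]
 [ 0.2909 -0.7224]
 [-0.01   -0.4409]]
dish [0.556  0.2296 0.1047] 5.997717477974173
[[ 0.388   0.3684]
 [ 0.3192 -0.3139]
 [-1.2833 -0.3136]
 [ 0.5764  0.2683]]
[[-0.      0.2424 -0.9702  0.1272]
 [-0.     -0.9702 -0.2424 -0.5094]
 [-1.      0.      0.      0.2313]
 [ 0.      0.      0.      1.    ]]
```

```bash
cat > poses.py <<'E'
import numpy as np
def pose(x,y,yaw,z=0):
    T=np.eye(4);c,s=np.cos(yaw),np.sin(yaw);T[:2,:2]=[[c,-s],[s,c]];T[:3,3]=[x,y,z];return T
BIN=pose(.5645,-.2409,.0948);MAT=pose(.5717,-.0166,-.0029);SC=pose(.5855,-.0059,-.0339,.004);DI=pose(.556,.2296,.1047)
def X(T,P): P=np.atleast_2d(P)/1000.; return P@T[:3,:3].T+T[:3,3]
E
python3 - <<'E'
from h import *
from poses import *
for n in ('side','top'):
    im=cv2.imread(f'pics/{n}0.png'); im=cv2.resize(im,None,fx=3,fy=3,interpolation=cv2.INTER_CUBIC)
    def pl(T,P,col):
        uv=((proj(n,X(T,P))+.5)*3).astype(int)
        for a,b in zip(uv[:-1],uv[1:]): cv2.line(im,tuple(map(int,a)),tuple(map(int,b)),col,1)
    g=(0,255,0);r=(0,0,255)
    pl(BIN,[[-110,-43,110],[110,-43,110],[110,-43,0]],g);pl(BIN,[[-110,43,70],[110,43,70],[110,43,0]],g);pl(BIN,[[-14,46,120.5],[116,46,120.5],[116,46,0]],r)
    pl(BIN,[[-110,-43,0],[-110,43,0],[110,43,0],[110,-43,0],[-110,-43,0]],r)
    pl(MAT,[[-100,-60,4],[-100,60,4],[100,60,4],[100,-60,4],[-100,-60,4]],g)
    pl(SC,[[-35,34,30],[-35,-34,30],[53,-34,26],[53,34,26],[-35,34,30]],r);pl(SC,[[-46,0,7.5],[-82,0,106]],g);pl(SC,[[-62,-34,0],[-62,34,0]],g)
    pl(DI,[[-65,-65,107],[-65,65,107],[65,65,107],[65,-65,107],[-65,-65,107]],g);pl(DI,[[-85,-75,36],[-85,75,36],[85,75,36],[85,-75,36],[-85,-75,36]],r)
    im=im[330:330+560,370:370+760] if n=='side' else im[330:800,370:1200]
    cv2.imwrite(f'pics/ov_{n}.png',im[:, :800])
E
```

```text
(no output)
```

View pics/ov_side.png

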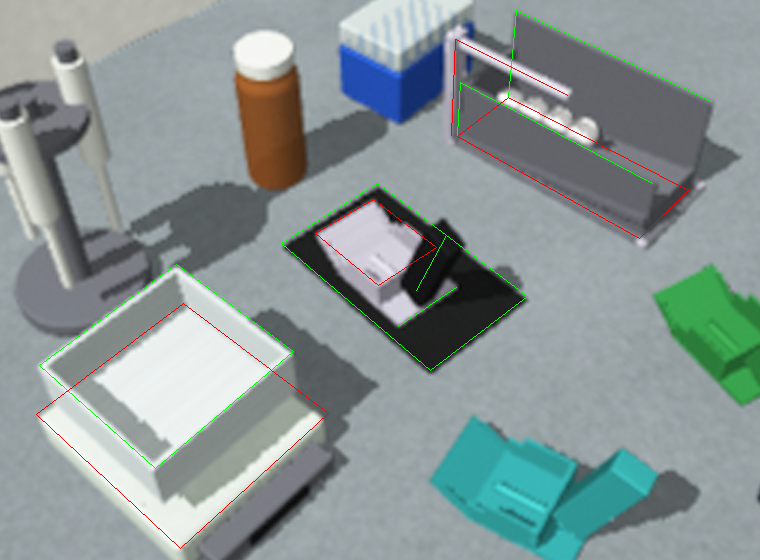

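View pics/ov_top.png

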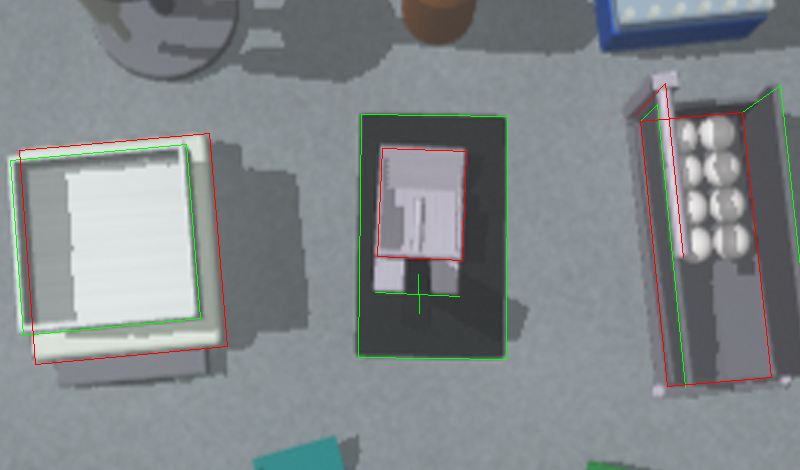

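```bash
cat > plan.py <<'E'
from fit import *
from poses import *
def toolR(tilt,yaw):  # deg; tilt: tool points forward by tilt from down
    R0=np.array([[0,0,-1],[0,-1,0],[-1,0,0]],float)
    return Rn.from_euler('z',yaw,degrees=True).as_matrix()@Rn.from_euler('y',-tilt,degrees=True).as_matrix()@R0
def row(p,R,s=None):
    s=s or robot.read_state(); T=toolT(s)
    d=T[:3,:3].T@(np.asarray(p)-T[:3,3]); w=Rn.from_matrix(T[:3,:3].T@R).as_rotvec()
    print('{"dx":%.4f,"dy":%.4f,"dz":%.4f,"ax":%.4f,"ay":%.4f,"az":%.4f}'%(*d,*w))
def st():
    s=robot.read_state(); T=toolT(s); R=T[:3,:3]
    print('t',s['clock'],'p',s['ee_pos'],'tilt',np.degrees(np.arctan2(R[0,0]*-R[0,2]+R[1,0]*-R[1,2],-R[2,0])),'yaw',np.degrees(np.arctan2(-R[1,2],-R[0,2])),'F',s['force'],'w',s['width'],'q',s['joints']); return s
E
python3 - <<'E'
from plan import *
st()
R=toolR(45,-1.9); G=X(SC,[-73,0,83])[0]; print(G)
tcp=G+R[:,0]*.0187
row(tcp-R[:,0]*.12,R)
E
```

```text
t 1.45 p [ 0.1272 -0.5094  0.2313] tilt -0.0006344514092164278 yaw 14.025358907155377 F [0.211  0.2977 0.7375] w 0.9990354934248584 q [-83.2974   2.7509   5.6854  92.9324  -0.0004  82.6772]
[ 0.5125 -0.0034  0.087 ]
{"dx":0.0727,"dy":-0.4171,"dz":-0.4276,"ax":0.2635,"ay":0.7802,"az":0.1091}
```

```bash
python3 -m jog '[{"dx":0,"dy":-0.417,"dz":-0.428,"ax":0.2635,"ay":0.7802,"az":0.109},{"dx":0,"dy":-0.417,"dz":-0.428,"ax":0.2635,"ay":0.7802,"az":0.109},{"dx":0,"dy":-0.417,"dz":-0.428,"ax":0.2635,"ay":0.7802,"az":0.109},{"dx":0,"dy":-0.417,"dz":-0.428,"ax":0.2635,"ay":0.7802,"az":0.109},{"dx":0,"dy":-0.417,"dz":-0.428,"ax":0.2635,"ay":0.7802,"az":0.109},{"dx":0,"dy":-0.417,"dz":-0.428,"ax":0.2635,"ay":0.7802,"az":0.109},{"dx":0,"dy":-0.417,"dz":-0.428,"ax":0.2635,"ay":0.7802,"az":0.109},{"dx":0,"dy":-0.417,"dz":-0.428,"ax":0.2635,"ay":0.7802,"az":0.109}]'
python3 - <<'E'
from plan import *
st()
R=toolR(45,-1.9); G=X(SC,[-73,0,83])[0]; print(G)
tcp=G+R[:,0]*.0187
row(tcp-R[:,0]*.12,R)
E
```

```text
t 1.45 p [ 0.1272 -0.5094  0.2313] tilt -0.0006344514092164278 yaw 14.025358907155377 F [0.211  0.2977 0.7375] w 0.9990354934248584 q [-83.2974   2.7509   5.6854  92.9324  -0.0004  82.6772]
[ 0.5125 -0.0034  0.087 ]
{"dx":0.0727,"dy":-0.4171,"dz":-0.4276,"ax":0.2635,"ay":0.7802,"az":0.1091}invalid input
```

```bash
python3 -m jog '[{"dx":0.0,"dy":-0.417,"dz":-0.428,"ax":0.2635,"ay":0.7802,"az":0.109,"gripper":-1.0},{"dx":0.0,"dy":-0.417,"dz":-0.428,"ax":0.2635,"ay":0.7802,"az":0.109,"gripper":-1.0},{"dx":0.0,"dy":-0.417,"dz":-0.428,"ax":0.2635,"ay":0.7802,"az":0.109,"gripper":-1.0},{"dx":0.0,"dy":-0.417,"dz":-0.428,"ax":0.2635,"ay":0.7802,"az":0.109,"gripper":-1.0},{"dx":0.0,"dy":-0.417,"dz":-0.428,"ax":0.2635,"ay":0.7802,"az":0.109,"gripper":-1.0},{"dx":0.0,"dy":-0.417,"dz":-0.428,"ax":0.2635,"ay":0.7802,"az":0.109,"gripper":-1.0},{"dx":0.0,"dy":-0.417,"dz":-0.428,"ax":0.2635,"ay":0.7802,"az":0.109,"gripper":-1.0},{"dx":0.0,"dy":-0.417,"dz":-0.428,"ax":0.2635,"ay":0.7802,"az":0.109,"gripper":-1.0}]'
python3 - <<'E'
from plan import *
st()
R=toolR(45,-1.9); G=X(SC,[-73,0,83])[0]; print(G)
tcp=G+R[:,0]*.0187
row(tcp-R[:,0]*.12,R)
E
```

```text
clock: 2.45
ee_pos: [0.4045, -0.1309, 0.2401]
tool_rot: [-178.4, 46.7, 0.2]
force: [-0.0, -1.5, -0.3]
width: 0.998
t 2.45 p [ 0.4045 -0.1309  0.2401] tilt 34.4272054939818 yaw -2.0064336003866052 F [-0.0462 -1.4789 -0.3403] w 0.9984907377364757 q [-51.8846 -56.7071 -44.2614  72.3907  32.7573 138.5401]
[ 0.5125 -0.0034  0.087 ]
{"dx":0.0846,"dy":-0.1288,"dz":0.0326,"ax":-0.0017,"ay":0.0302,"az":0.0253}
```

```bash
cat >> plan.py <<'E'
F=np.diag([1.,-1,-1])
def toolR2(tilt,yaw): return toolR(tilt,yaw)@F   # tool y=+left, tool z = forward side
def st():
    s=robot.read_state(); R=toolT(s)[:3,:3]@F
    print('t',s['clock'],'p',s['ee_pos'],'tilt %.2f yaw %.2f rollerr %.2f'%(np.degrees(np.arctan2(np.hypot(R[0,0],R[1,0])*np.sign(-R[0,0]*R[0,2]-R[1,0]*R[1,2]),-R[2,0])),np.degrees(np.arctan2(R[0,1],-R[1,1])),np.degrees(np.arcsin(R[2,1]))),'F',s['force'],'w %.3f'%s['width'],'q',np.round(s['joints'],1)); return s
E
python3 - <<'E'
from plan import *
st()
row([.40,-.1,.25],toolR(0,85))
E
```

```text
t 2.45 p [ 0.4045 -0.1309  0.2401] tilt -43.29 yaw 179.04 rollerr 1.11 F [-0.0462 -1.4789 -0.3403] w 0.998 q [-51.9 -56.7 -44.3  72.4  32.8 138.5]
{"dx":-0.0103,"dy":-0.0310,"dz":-0.0027,"ax":-1.4298,"ay":-0.6200,"az":-0.5501}
```

```bash
python3 -m jog '[{"dx":-0.01,"dy":-0.03,"dz":0.0,"ax":-1.43,"ay":-0.62,"az":-0.55,"gripper":-1.0},{"dx":-0.01,"dy":-0.03,"dz":0.0,"ax":-1.43,"ay":-0.62,"az":-0.55,"gripper":-1.0},{"dx":-0.01,"dy":-0.03,"dz":0.0,"ax":-1.43,"ay":-0.62,"az":-0.55,"gripper":-1.0},{"dx":-0.01,"dy":-0.03,"dz":0.0,"ax":-1.43,"ay":-0.62,"az":-0.55,"gripper":-1.0},{"dx":-0.01,"dy":-0.03,"dz":0.0,"ax":-1.43,"ay":-0.62,"az":-0.55,"gripper":-1.0},{"dx":-0.01,"dy":-0.03,"dz":0.0,"ax":-1.43,"ay":-0.62,"az":-0.55,"gripper":-1.0},{"dx":-0.01,"dy":-0.03,"dz":0.0,"ax":-1.43,"ay":-0.62,"az":-0.55,"gripper":-1.0},{"dx":-0.01,"dy":-0.03,"dz":0.0,"ax":-1.43,"ay":-0.62,"az":-0.55,"gripper":-1.0}]'
python3 - <<'E'
from plan import *
st()
R=toolR2(45,-1.9); G=X(SC,[-73,0,83])[0]; print(G)
tcp=G+R[:,0]*.0187
row(tcp-R[:,0]*.12,R)
row([.42,-.05,.22],toolR2(10,-2))
E
```

```text
clock: 3.45
ee_pos: [0.3976, -0.1016, 0.2492]
tool_rot: [140.4, 85.8, 38.3]
force: [-0.5, -0.3, 0.9]
width: 1.0
t 3.45 p [ 0.3976 -0.1016  0.2492] tilt -4.23 yaw -102.18 rollerr -2.69 F [-0.4618 -0.271   0.8548] w 1.000 q [-26.7 -16.5  -9.9  94.9   3.8  75.5]
[ 0.5125 -0.0034  0.087 ]
{"dx":0.0974,"dy":0.0169,"dz":-0.1020,"ax":-1.6801,"ay":-0.5709,"az":0.6031}
{"dx":0.0327,"dy":0.0096,"dz":-0.0533,"ax":-1.7486,"ay":-0.1281,"az":0.0685}
```

```bash
python3 -m jog '[{"dx":0.0,"dy":0.017,"dz":-0.1,"ax":-1.68,"ay":-0.571,"az":0.603,"gripper":-1.0},{"dx":0.0,"dy":0.017,"dz":-0.1,"ax":-1.68,"ay":-0.571,"az":0.603,"gripper":-1.0},{"dx":0.0,"dy":0.017,"dz":-0.1,"ax":-1.68,"ay":-0.571,"az":0.603,"gripper":-1.0},{"dx":0.0,"dy":0.017,"dz":-0.1,"ax":-1.68,"ay":-0.571,"az":0.603,"gripper":-1.0},{"dx":0.0,"dy":0.017,"dz":-0.1,"ax":-1.68,"ay":-0.571,"az":0.603,"gripper":-1.0},{"dx":0.02,"dy":0.017,"dz":-0.1,"ax":-1.68,"ay":-0.571,"az":0.603,"gripper":-1.0},{"dx":0.05,"dy":0.017,"dz":-0.1,"ax":-1.68,"ay":-0.571,"az":0.603,"gripper":-1.0},{"dx":0.097,"dy":0.017,"dz":-0.102,"ax":-1.68,"ay":-0.571,"az":0.603,"gripper":-1.0}]'
python3 - <<'E'
from plan import *
st()
R=toolR2(45,-1.9); G=X(SC,[-73,0,83])[0]; print(G)
tcp=G+R[:,0]*.0187
row(tcp-R[:,0]*.12,R)
E
```

```text
clock: 4.45
ee_pos: [0.443, -0.0004, 0.1602]
tool_rot: [12.2, 52.0, -11.2]
force: [-28.8, -6.1, 35.7]
width: 1.0
t 4.45 p [ 0.443  -0.0004  0.1602] tilt 38.04 yaw -20.87 rollerr -7.50 F [-28.7789  -6.0808  35.6993] w 1.000 q [ -6.8 -56.8 -52.4  56.4  -2.7  15.7]
[ 0.5125 -0.0034  0.087 ]
{"dx":0.0001,"dy":-0.0015,"dz":-0.0022,"ax":-0.3343,"ay":-0.1096,"az":0.1203}
```

Run:
```python
from plan import *
for n in ("side","top","wrist"):
    im=robot.camera(n); cv2.imwrite(f"pics/{n}1.png",im)
s=st(); print(s['qvel'],s['joints'])
```

```text
t 4.6 p [0.4317 0.0003 0.1354] tilt 35.75 yaw -21.62 rollerr -7.17 F [-1.3994  0.0757 -1.235 ] w 1.000 q [ -6.8 -56.6 -53.9  56.9  -2.8  16.2]
[ 0.3056 -1.2962 22.5686 -3.5044 -0.5415  1.1181] [ -6.8424 -56.5513 -53.9466  56.9478  -2.7504  16.1672]
```

View pics/side1.png

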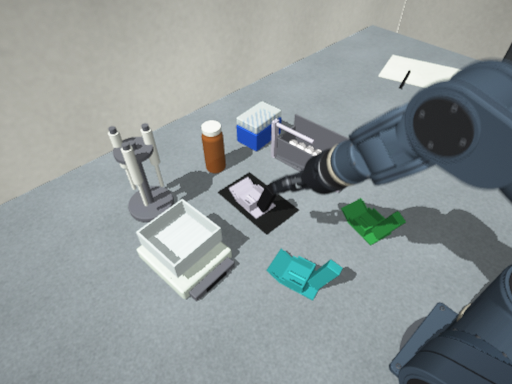

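View pics/wrist1.png

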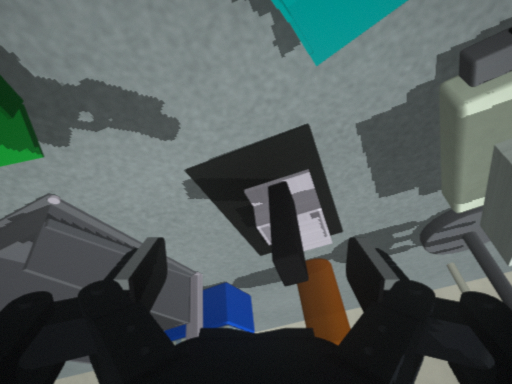

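```bash
cat > kin.py <<'E'
import numpy as np
from scipy.optimize import least_squares
D=[(2.7509,5.6854,92.9324,.525,.2313),(-16.5,-9.9,94.9,.4104,.2492),(-56.5513,-53.9466,56.9478,.4317,.1354)]
def fk(v,j2,j3,j4):
    L1,L2,Lt,h,a,b=v; r=np.radians
    return (L1*np.sin(r(j2)+a)+L2*np.cos(r(j2-j3)+b)+Lt*np.cos(r(j2-j3+j4)), h+L1*np.cos(r(j2)+a)-L2*np.sin(r(j2-j3)+b)-Lt*np.sin(r(j2-j3+j4)))
def fitk():
    f=lambda v:np.r_[np.ravel([np.subtract(fk(v,*d[:3]),d[3:]) for d in D]),(v[4:])*.003]
    r=least_squares(f,[.34,.5,.33,.22,0,0]); return r.x,r.fun
V,res=fitk()
def ik(r,z,tilt,V=V):
    f=lambda q:np.r_[np.subtract(fk(V,*q),(r,z)),(q[0]-q[1]+q[2]-90+tilt)*.01]
    s=least_squares(f,[-10,-5,90]); return s.x,np.abs(s.fun).max()
if __name__=="__main__":
    print(V,res)
    for n,(r,z,tl) in {'pre':(.49,.19,40),'pre45':(.50,.18,45),'grasp':(.526,.074,45),'grasp40':(.525,.073,40),'lift':(.53,.25,42),'dig':(.60,.12,0),'tip45':(.575,.22,-22),'tip40':(.57,.22,-30),'strike':(.54,.145,42)}.items(): print(n,*ik(r,z,tl))
E
python3 kin.py
```

```text
[ 0.37793718  0.50812292  0.41092417  0.2591875  -0.00311967  0.03978887] [ 6.56827049e-05  3.26341240e-04 -2.30293677e-07 -4.41186844e-04
 -3.65952655e-05  1.14845642e-04 -9.35900713e-06  1.19366618e-04]
pre [-48.13147798 -46.5019596   51.62951838] 1.2634624624308088e-08
pre45 [-51.93189427 -51.98987446  44.94201981] 8.829405151455916e-09
grasp [-38.43520477 -58.10467662  25.33052815] 4.967380673459587e-11
grasp40 [-34.1080389  -53.01789989  31.09013901] 7.175247895840897e-11
lift [-41.81408721 -37.8095322   52.00455501] 8.556166481432648e-07
dig [15.58296165  7.35978462 81.77682296] 2.404965115943014e-12
tip45 [ 36.16827728  42.51263826 118.34436098] 7.62736762638383e-09
tip40 [ 45.78048926  53.96378067 128.18329141] 1.8622896291731195e-07
strike [-37.61105129 -47.54314929  38.067902  ] 3.0974667275529555e-11
```

Run:
```python
from plan import *
st()
row([.50,-.0030,.185],toolR2(45,-1.9))
```

```text
t 4.6 p [0.4317 0.0003 0.1354] tilt 35.75 yaw -21.62 rollerr -7.17 F [-1.3994  0.0757 -1.235 ] w 1.000 q [ -6.8 -56.6 -53.9  56.9  -2.8  16.2]
{"dx":-0.0007,"dy":0.0281,"dz":0.0797,"ax":-0.3432,"ay":-0.1490,"az":0.1265}
```

```bash
python3 -m jog '[{"dx":0.0,"dy":0.02,"dz":0.08,"ax":-0.17,"ay":-0.07,"az":0.06,"gripper":-1.0},{"dx":0.0,"dy":0.028,"dz":0.08,"ax":-0.343,"ay":-0.149,"az":0.1265,"gripper":-1.0},{"dx":0.0,"dy":0.028,"dz":0.08,"ax":-0.343,"ay":-0.149,"az":0.1265,"gripper":-1.0},{"dx":0.0,"dy":0.028,"dz":0.08,"ax":-0.343,"ay":-0.149,"az":0.1265,"gripper":-1.0}]'
python3 - <<'E'
from plan import *
im=robot.camera('wrist'); cv2.imwrite('pics/wrist2.png',im)
st()
row([.50,-.0030,.185],toolR2(45,-1.9))
for q in ('handle','lip','nest0','scoop','mat'): print(q,[(np.round(x['xy'],1).tolist(),round(x['confidence'],2)) for x in robot.tip_of('wrist',q)[:3]])
s=robot.read_state();Tc=toolT(s)@robot.camera_info('wrist')['T_tool_cam']
for P in ([-73,0,83],[53,0,26],[0,0,0],[-82,0,106]): print(P,proj('wrist',X(SC,P),Tc))
E
```

```text
clock: 5.1
ee_pos: [0.5104, -0.0045, 0.2173]
tool_rot: [-0.3, 42.5, -2.2]
force: [0.3, -0.5, -0.2]
width: 0.999
t 5.15 p [ 0.51   -0.0042  0.2154] tilt 47.33 yaw -1.92 rollerr 0.22 F [-0.1499 -0.1832 -0.0957] w 0.999 q [-13.  -54.1 -50.4  46.9   8.   -7.7]
{"dx":0.0132,"dy":0.0010,"dz":-0.0292,"ax":0.0026,"ay":0.0407,"az":0.0029}
handle [([259.6, 63.7], 0.96)]
lip [([260.1, 117.5], 0.85)]
nest0 [([248.9, 87.9], 0.98), ([277.2, 65.4], 0.93), ([274.1, 91.5], 0.74)]
scoop [([257.1, 64.8], 0.64)]
mat [([26.6, 46.8], 0.52)]
[-73, 0, 83] [[257.3816  72.2162]]
[53, 0, 26] [[256.6941 122.4302]]
[0, 0, 0] [[256.9958  70.0938]]
[-82, 0, 106] [[257.4348  86.8505]]
```

View pics/wrist2.png

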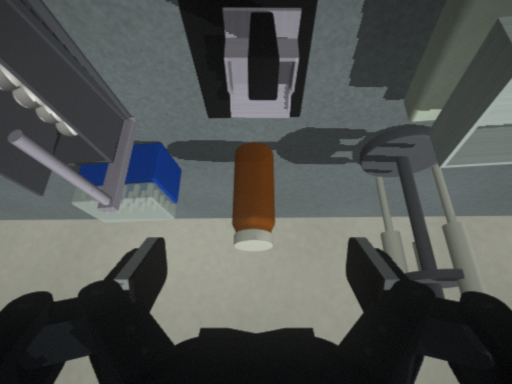

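Run:
```python
import cv2
im=cv2.imread('pics/wrist2.png')
cv2.imwrite('pics/w2z.png',cv2.resize(im[0:125,190:320],None,fx=5,fy=5,interpolation=cv2.INTER_CUBIC)[:600])
from plan import *
s=robot.read_state();Tc=toolT(s)@robot.camera_info('wrist')['T_tool_cam']
for n,P in dict(lipL=[53,34,26],lipR=[53,-34,26],bwL=[-35,34,30],bwR=[-35,-34,30],hfL=[-67.9,10,111],hfR=[-67.9,-10,111],hbL=[-96,10,101],hbR=[-96,-10,101],bkL=[-62,34,0]).items(): print(n,((proj('wrist',X(SC,P),Tc)-[190,0]+.5)*5))
print('mat',(proj('wrist',X(MAT,[[100,60,4],[100,-60,4]]),Tc)-[190,0]+.5)*5)
```

```text
lipL [[482.1383 615.3037]]
lipR [[189.7642 613.9985]]
bwL [[527.4391 318.7367]]
bwR [[149.1053 316.9466]]
hfL [[412.2149 541.5249]]
hfR [[265.5862 540.8606]]
hbL [[421.9028 321.8053]]
hbR [[259.1291 321.0356]]
bkL [[536.286   68.3141]]
mat [[536.0781 614.1882]
 [ 74.866  621.2948]]
```

View pics/w2z.png

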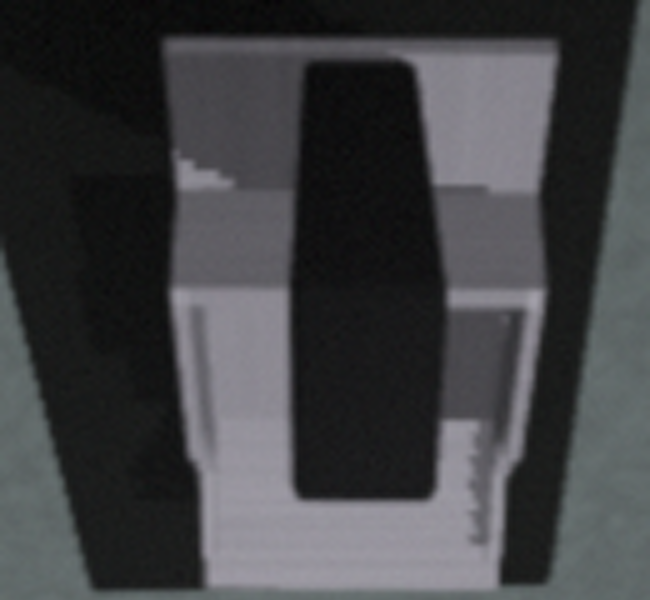

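```bash
cat >> fit.py <<'E'
def fitw(P,uv,x0,Tc,dz=0):
    P=np.array(P)/1000; uv=np.array(uv)
    def f(v):
        c,s=np.cos(v[2]),np.sin(v[2]); R=np.array([[c,-s,0],[s,c,0],[0,0,1]])
        return (proj('wrist',P@R.T+[v[0],v[1],v[3] if len(v)>3 else dz],Tc)-uv).ravel()
    r=least_squares(f,x0); return r.x,f(r.x).reshape(-1,2)
E
python3 - <<'E'
from plan import *
s=robot.read_state();Tc=toolT(s)@robot.camera_info('wrist')['T_tool_cam']
P=[[53,34,26],[53,-34,26],[-35,34,30],[-35,-34,30],[-67.9,10,111],[-67.9,-10,111],[-62,34,0],[-62,-34,0]]
uv=np.array([(500,587),(205,587),(547,287),(170,287),(437,497),(293,497),(560,40),(163,40)])/5+[190-.5,-.5]
print(*fitw(P,uv,[.58,0,0],Tc,.004))
print(*fitw(P,uv,[.58,0,0,0],Tc))
P=[[100,60,4],[100,-60,4]];uv=np.array([(548,580),(93,587)])/5+[189.5,-.5]
print(*fitw(P,uv,[.58,0,0],Tc))
E
```

```text
[ 0.5789 -0.002  -0.031 ] [[ 0.3046  1.8208]
 [-0.1865  1.6659]
 [ 1.0504 -0.0067]
 [-0.9267 -0.1894]
 [ 0.7807  1.8976]
 [-0.6247  1.821 ]
 [ 0.3745 -2.1476]
 [-0.7891 -2.3215]]
[ 0.585  -0.0021 -0.0313 -0.0032] [[-0.3988  0.3938]
 [ 0.5579  0.2335]
 [-0.1528  0.095 ]
 [ 0.3013 -0.0974]
 [ 0.1324  0.2115]
 [-0.0261  0.1332]
 [-0.9319 -0.3563]
 [ 0.5367 -0.544 ]]
[ 0.5591 -0.0124 -0.0011] [[ 1.9804  0.3061]
 [-2.0008  0.5373]]
```

```bash
python3 -m jog '[{"dx":0.013,"dy":0.002,"dz":-0.029,"ax":0.003,"ay":0.04,"az":0.003,"gripper":-1.0},{"dx":0.013,"dy":0.002,"dz":-0.029,"ax":0.003,"ay":0.04,"az":0.003,"gripper":-1.0},{"dx":0.013,"dy":0.002,"dz":-0.029,"ax":0.003,"ay":0.04,"az":0.003,"gripper":-1.0},{"dx":0.013,"dy":0.002,"dz":-0.029,"ax":0.003,"ay":0.04,"az":0.003,"gripper":-1.0}]'
python3 - <<'E'
from plan import *
s=st()
im=robot.camera('wrist'); cv2.imwrite('pics/wrist3.png',im)
st()
cv2.imwrite('pics/w3z.png',cv2.resize(im[0:125,190:330],None,fx=5,fy=5,interpolation=cv2.INTER_CUBIC)[:600])
import pickle; pickle.dump(s,open('s3.pkl','wb'))
E
```

```text
clock: 5.9
ee_pos: [0.4994, -0.0018, 0.1812]
tool_rot: [-0.0, 45.2, -1.8]
force: [-0.5, 0.9, 0.4]
width: 1.0
t 5.9 p [ 0.4994 -0.0018  0.1812] tilt 44.83 yaw -1.79 rollerr 0.00 F [-0.5013  0.9425  0.3511] w 1.000 q [-12.9 -54.  -52.7  47.    7.8  -7.9]
t 5.95 p [ 0.4994 -0.0018  0.1814] tilt 44.84 yaw -1.79 rollerr -0.00 F [-0.4805 -0.5575  0.6688] w 1.001 q [-12.9 -54.  -52.7  47.    7.8  -7.9]
```

View pics/w3z.png

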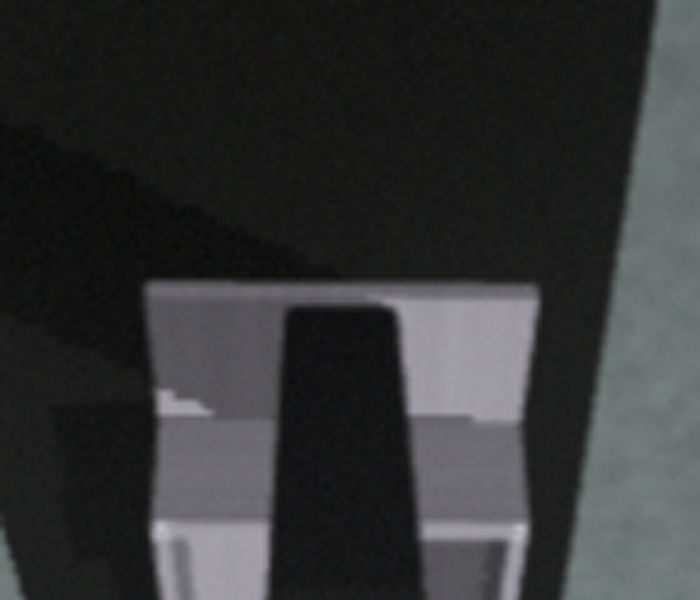

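Run:
```python
import cv2
im=cv2.imread('pics/wrist3.png')
cv2.imwrite('pics/w3y.png',cv2.resize(im[90:205,190:330],None,fx=5,fy=5,interpolation=cv2.INTER_CUBIC))
```

```text
(no output)
```

View pics/w3y.png

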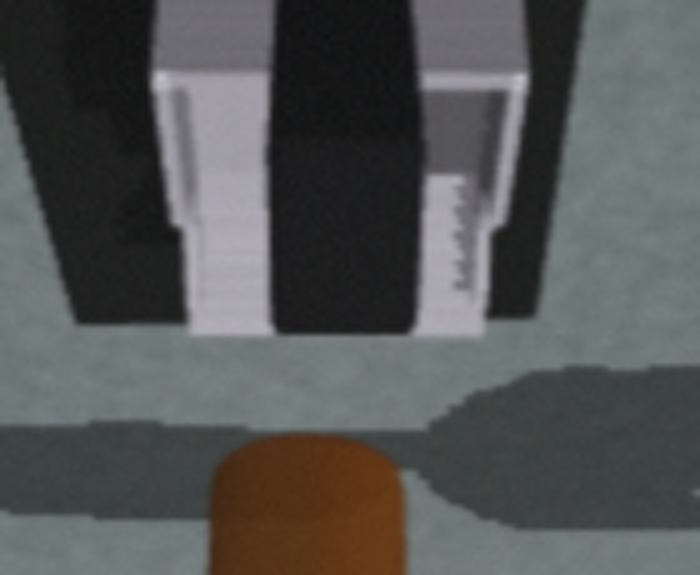

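Run:
```python
from plan import *
import pickle
s=pickle.load(open('s3.pkl','rb'));Tc=toolT(s)@robot.camera_info('wrist')['T_tool_cam']
P=[[53,34,26],[53,-34,26],[-35,34,30],[-35,-34,30],[-67.9,10,111],[-67.9,-10,111],[-62,34,0],[-62,-34,0]]
uv=np.array([(486,334+450),(190,334+450),(528,72+450),(152,72+450),(417,332+450),(273,332+450),(541,289),(143,283)])/5+[190-.5,-.5]
print(*fitw(P,uv,[.58,0,0],Tc,.004))
print(*fitw(P,uv,[.58,0,0,0],Tc))
P=[[100,60,4],[100,-60,4]];uv=np.array([(536,318+450),(78,324+450)])/5+[189.5,-.5]
print(*fitw(P,uv,[.58,0,0],Tc))
G=X(pose(.5835,-.0025,-.032,.004),[-73,0,83])[0]; R=toolR2(45,-1.9)
print(G); row(G+R[:,0]*.0187,R); row(G+R[:,0]*.0187+[-.004,0,.04],R)
```

```text
[ 0.5877 -0.0035 -0.0357] [[-0.5137 -0.0426]
 [ 0.21   -0.1803]
 [ 0.1983 -0.0082]
 [ 0.1302 -0.2439]
 [ 0.3187  1.0284]
 [-0.3092  0.9594]
 [-0.9341 -1.2575]
 [ 0.8317 -0.3564]]
[ 0.5888 -0.0035 -0.0357  0.0029] [[-0.6363 -0.2421]
 [ 0.3364 -0.3804]
 [-0.0065  0.022 ]
 [ 0.3375 -0.2139]
 [ 0.2087  0.6826]
 [-0.2054  0.6134]
 [-1.1533 -0.9555]
 [ 1.0531 -0.0542]]
[ 0.5723 -0.0134 -0.0082] [[ 0.4692  0.0767]
 [-0.4718  0.1387]]
[ 0.5105 -0.0002  0.087 ]
{"dx":0.0934,"dy":0.0020,"dz":-0.0587,"ax":0.0013,"ay":-0.0027,"az":-0.0013}
{"dx":0.0623,"dy":0.0018,"dz":-0.0333,"ax":0.0013,"ay":-0.0027,"az":-0.0013}
```

```bash
sed -i 's/SC=pose([^)]*)/SC=pose(.5872,-.0038,-.0355,.004)/' poses.py
python3 - <<'E'
from plan import *
G=X(SC,[-73,0,83])[0]; R=toolR2(45,-2.03)
print(G); row(G+R[:,0]*.0187+[-.004,0,.05],R); row(G+R[:,0]*.0187+[0,0,.0],R);
E
```

```text
[ 0.5142 -0.0012  0.087 ]
{"dx":0.0578,"dy":0.0009,"dz":-0.0236,"ax":0.0029,"ay":-0.0027,"az":-0.0029}
{"dx":0.0961,"dy":0.0010,"dz":-0.0560,"ax":0.0029,"ay":-0.0027,"az":-0.0029}
```

```bash
python3 -m jog '[{"dx":0.04,"dy":0.001,"dz":-0.016,"ax":0.003,"ay":-0.003,"az":-0.003,"gripper":-1.0},{"dx":0.07,"dy":0.001,"dz":-0.034,"ax":0.003,"ay":-0.003,"az":-0.003,"gripper":-1.0},{"dx":0.096,"dy":0.001,"dz":-0.056,"ax":0.003,"ay":-0.003,"az":-0.003,"gripper":-1.0},{"dx":0.096,"dy":0.001,"dz":-0.056,"ax":0.003,"ay":-0.003,"az":-0.003,"gripper":-1.0},{"dx":0.096,"dy":0.001,"dz":-0.056,"ax":0.003,"ay":-0.003,"az":-0.003,"gripper":-1.0}]'
python3 - <<'E'
from plan import *
s=st()
for n in ('wrist','side'):
    im=robot.camera(n); cv2.imwrite(f'pics/{n}4.png',im)
G=X(SC,[-73,0,83])[0]; R=toolR2(45,-2.03)
row(G+R[:,0]*.0187+[0,0,.0],R);
E
```

```text
clock: 6.58
ee_pos: [0.5281, -0.0018, 0.0754]
tool_rot: [-0.0, 44.9, -2.0]
force: [0.4, 0.3, 0.2]
width: 0.998
t 6.575 p [ 0.5281 -0.0018  0.0754] tilt 45.12 yaw -2.03 rollerr 0.01 F [0.3947 0.3413 0.2483] w 0.998 q [-11.5 -44.5 -61.2  28.7   6.7  -6.7]
{"dx":0.0013,"dy":0.0003,"dz":-0.0032,"ax":0.0004,"ay":0.0045,"az":0.0005}
```

View pics/wrist4.png

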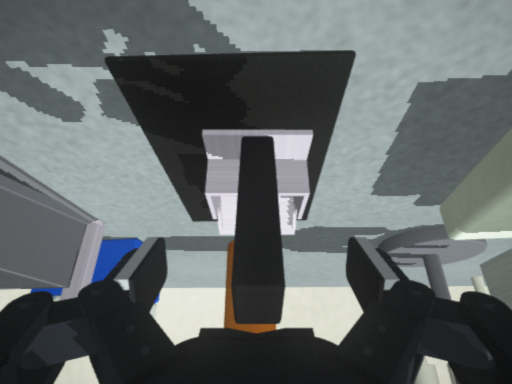

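View pics/side4.png

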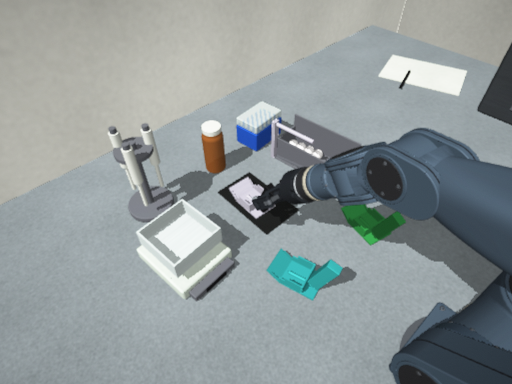

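```bash
python3 -m jog '[{"dx":0.001,"dz":-0.003,"gripper":-0.2},{"dx":0.001,"dz":-0.003,"gripper":0.3},{"dx":0.001,"dz":-0.003,"gripper":0.6},{"dx":0.001,"dz":-0.003,"gripper":1.0},{"dx":0.001,"dz":-0.003,"gripper":1.0},{"dx":0.001,"dz":-0.003,"gripper":1.0}]' 100
python3 - <<'E'
from plan import *
s=st()
im=robot.camera('wrist'); cv2.imwrite('pics/wrist5.png',im)
E
```

```text
t 6.675 p [ 0.5288 -0.002   0.077 ] tilt 45.26 yaw -2.03 rollerr 0.04 F [-0.1164  0.3005  1.0156] w 1.003 q [-11.5 -44.6 -61.1  28.6   6.7  -6.7]invalid input
```

View pics/wrist5.png

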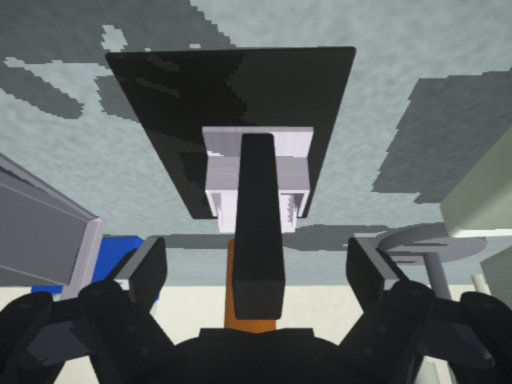

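```bash
python3 -m jog '[{"dx":0.003,"dy":0.0005,"dz":-0.004,"ax":0.0,"ay":0.0,"az":0.0,"gripper":-1.0},{"dx":0.003,"dy":0.0005,"dz":-0.004,"ax":0.0,"ay":0.0,"az":0.0,"gripper":-0.2},{"dx":0.003,"dy":0.0005,"dz":-0.004,"ax":0.0,"ay":0.0,"az":0.0,"gripper":0.4},{"dx":0.003,"dy":0.0005,"dz":-0.004,"ax":0.0,"ay":0.0,"az":0.0,"gripper":1.0},{"dx":0.003,"dy":0.0005,"dz":-0.004,"ax":0.0,"ay":0.0,"az":0.0,"gripper":1.0},{"dx":0.003,"dy":0.0005,"dz":-0.004,"ax":0.0,"ay":0.0,"az":0.0,"gripper":1.0}]' 100
python3 - <<'E'
from plan import *
s=st()
im=robot.camera('wrist'); cv2.imwrite('pics/wrist6.png',im)
E
```

```text
clock: 7.48
ee_pos: [0.5264, -0.0012, 0.0683]
tool_rot: [0.0, 45.0, -2.0]
force: [-1.4, -0.7, 0.4]
width: 0.218
t 7.475 p [ 0.5264 -0.0012  0.0683] tilt 44.96 yaw -2.04 rollerr -0.00 F [-1.4074 -0.6748  0.3696] w 0.218 q [-11.4 -44.3 -61.8  28.    6.6  -6.7]
```

View pics/wrist6.png

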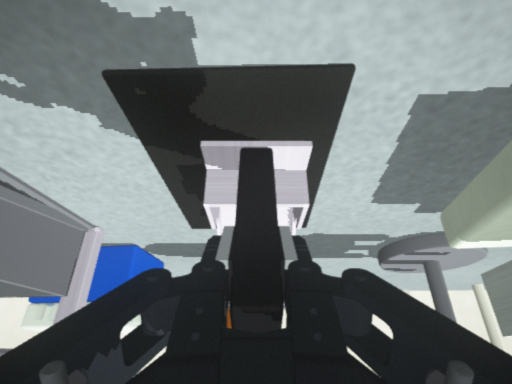

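```bash
cat >> plan.py <<'E'
import os,pickle
TSF='tts.pkl'
def scoopT(base,x,y,z,pitch=0,yaw=0):
    T=np.eye(4); T[:3,:3]=Rn.from_euler('z',yaw,degrees=True).as_matrix()@Rn.from_euler('y',pitch,degrees=True).as_matrix(); T[:3,3]=np.array([x,y,z])/1000.
    return base@T
def tts(): return pickle.load(open(TSF,'rb'))
def go(S,s=None):
    T=S@np.linalg.inv(tts()); s=s or robot.read_state(); row(T[:3,3],T[:3,:3],s)
def sc(base,s=None):
    s=s or robot.read_state(); S=np.linalg.inv(base)@toolT(s)@tts(); R=S[:3,:3]
    print('scoop xyz mm',S[:3,3]*1000,'pitch %.2f yaw %.2f roll %.2f'%tuple(np.degrees([np.arctan2(-R[2,0],R[0,0]),np.arctan2(R[1,0],R[0,0]),np.arctan2(R[2,1],R[2,2])])),'lip',(S@[.053,0,.026,1])[:3]*1000)
E
python3 - <<'E'
from plan import *
s=robot.read_state(); SC2=SC.copy()
pickle.dump(np.linalg.inv(toolT(s))@SC,open(TSF,'wb')); print(tts())
W=np.eye(4)
go(scoopT(pose(.5872,-.0038,-.0355),0,0,110,15))
go(scoopT(BIN,-100,0,160,42))
sc(BIN)
E
```

```text
[[ 0.7066 -0.     -0.7076  0.0885]
 [ 0.0001  1.      0.0001 -0.0005]
 [ 0.7076 -0.0002  0.7066 -0.0024]
 [ 0.      0.      0.      1.    ]]
{"dx":-0.0714,"dy":0.0000,"dz":0.0977,"ax":-0.0000,"ay":0.2618,"az":-0.0000}
{"dx":-0.1662,"dy":-0.2510,"dz":0.0886,"ax":-0.1218,"ay":0.7320,"az":0.0540}
scoop xyz mm [ 45.0415 233.8866   4.    ] pitch -0.00 yaw -7.47 roll 0.00 lip [ 97.5922 227.0003  30.    ]
```

```bash
python3 -m jog '[{"dx":-0.035,"dy":0.0,"dz":0.049,"ax":0.0,"ay":0.13,"az":0.0,"gripper":1.0},{"dx":-0.071,"dy":0.0,"dz":0.098,"ax":0.0,"ay":0.26,"az":0.0,"gripper":1.0},{"dx":-0.166,"dy":-0.1,"dz":0.095,"ax":-0.05,"ay":0.4,"az":0.02,"gripper":1.0},{"dx":-0.166,"dy":-0.2,"dz":0.089,"ax":-0.1,"ay":0.6,"az":0.04,"gripper":1.0},{"dx":-0.166,"dy":-0.251,"dz":0.089,"ax":-0.122,"ay":0.732,"az":0.054,"gripper":1.0},{"dx":-0.166,"dy":-0.251,"dz":0.089,"ax":-0.122,"ay":0.732,"az":0.054,"gripper":1.0},{"dx":-0.166,"dy":-0.251,"dz":0.089,"ax":-0.122,"ay":0.732,"az":0.054,"gripper":1.0},{"dx":-0.166,"dy":-0.251,"dz":0.089,"ax":-0.122,"ay":0.732,"az":0.054,"gripper":1.0}]'
python3 - <<'E'
from plan import *
s=st(); sc(BIN)
go(scoopT(BIN,-100,0,160,42))
E
```

```text
clock: 8.52
ee_pos: [0.4628, -0.252, 0.2473]
tool_rot: [1.2, 87.1, 6.4]
force: [0.2, 0.7, -2.4]
width: 0.22
t 8.525 p [ 0.4628 -0.252   0.2473] tilt 2.88 yaw 5.24 rollerr -0.06 F [ 0.204   0.6611 -2.4147] w 0.220 q [-37.1   0.8   5.4  92.6   2.  -42.3]
scoop xyz mm [-100.1572   -1.8754  158.7384] pitch 42.08 yaw -0.13 roll 0.08 lip [-43.395   -2.0437 142.5205]
{"dx":-0.0013,"dy":0.0020,"dz":0.0001,"ax":-0.0033,"ay":-0.0013,"az":-0.0009}
```

```bash
python3 -m jog '[{"dx":-0.001,"dy":0.002,"dz":0.0,"ax":-0.003,"ay":0.0,"az":0.0,"gripper":1.0},{"dx":-0.001,"dy":0.002,"dz":0.0,"ax":-0.003,"ay":0.0,"az":0.0,"gripper":1.0}]'
python3 - <<'E'
from plan import *
s=st(); sc(BIN)
pickle.dump(s,open('s7.pkl','wb'))
for n in ('wrist','top','side'):
    im=robot.camera(n); cv2.imwrite(f'pics/{n}7.png',im)
    if n=='top': cv2.imwrite('pics/t7z.png',cv2.resize(im[125:245,310:410],None,fx=5,fy=5,interpolation=cv2.INTER_CUBIC))
s=st()
E
```

```text
clock: 8.78
ee_pos: [0.4631, -0.2465, 0.2494]
tool_rot: [0.3, 87.0, 6.1]
force: [0.1, 0.3, -2.0]
width: 0.219
t 8.775 p [ 0.4631 -0.2465  0.2494] tilt 2.96 yaw 5.73 rollerr -0.02 F [ 0.1339  0.3048 -1.9924] w 0.219 q [-36.6   0.3   5.2  92.7   2.  -42.3]
scoop xyz mm [-99.2851   3.523  160.8762] pitch 42.00 yaw 0.32 roll 0.02 lip [-42.5029   3.8338 144.7305]
t 8.925 p [ 0.4631 -0.247   0.2496] tilt 2.97 yaw 5.71 rollerr 0.02 F [ 0.2971  0.0511 -2.1254] w 0.220 q [-36.6   0.4   5.3  92.7   2.  -42.3]
```

View pics/wrist7.png

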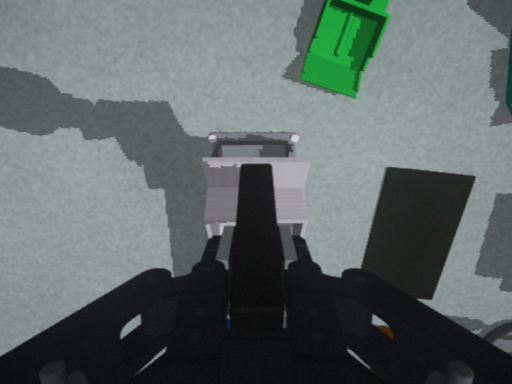

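View pics/t7z.png

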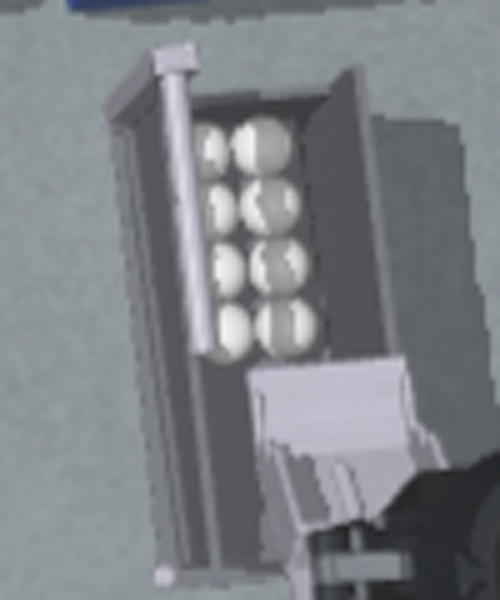

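View pics/side7.png

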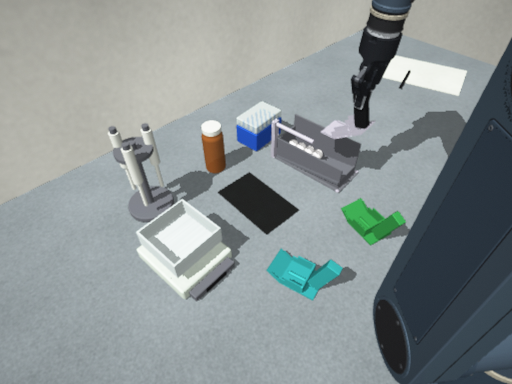

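Run:
```python
from plan import *
s=pickle.load(open('s7.pkl','rb'))
S=toolT(s)@tts()
print('est lip corners world',[ (S@[.053,y,.026,1])[:3] for y in (.034,-.034)])
for uv in ((247,372),(405,357)): print('top', atz('top',np.array(uv)/5+[309.5,124.5],.1447))
Tc=toolT(s)@robot.camera_info('wrist')['T_tool_cam']
for uv,uv2 in (((212,138),(138,575)),((295,138),(350,558))):
    r=[ray('wrist',uv,Tc),ray('top',np.array(uv2)/5+[314.5,124.5])]
    print('sphere wrist-top tri',*tri(r), 'at.032',atz('wrist',uv,.032,Tc),atz('top',np.array(uv2)/5+[314.5,124.5],.032))
b=np.linalg.inv(BIN)
for z in (.0,.032):
  for uv2 in ((138,575),(350,558)): print(z,(b@np.r_[atz('top',np.array(uv2)/5+[314.5,124.5],z),1])[:3]*1000)
  for uv2 in ((212,138),(295,138)): print('w',z,(b@np.r_[atz('wrist',uv2,z,Tc),1])[:3]*1000)
```

```text
est lip corners world [array([ 0.5184, -0.2073,  0.1447]), array([ 0.5252, -0.2749,  0.1447])]
top [ 0.5364 -0.2089  0.1447]
top [ 0.5437 -0.2775  0.1447]
sphere wrist-top tri [ 0.4642 -0.2734 -0.1281] [np.float64(0.04934450660259683), np.float64(0.049344506602596934)] at.032 [ 0.4529 -0.2998  0.032 ] [ 0.4483 -0.1944  0.032 ]
sphere wrist-top tri [ 0.436  -0.2359  0.2103] [np.float64(0.022447347688513152), np.float64(0.02244734768851306)] at.032 [ 0.4431 -0.2027  0.032 ] [ 0.4573 -0.296   0.032 ]
0.0 [-112.0549   50.9813    0.    ]
0.0 [-112.7606  -53.9974   -0.    ]
w 0.0 [-111.1272  -52.659     0.    ]
w 0.0 [-111.7184   53.6843    0.    ]
0.032 [-111.2466   57.285    32.    ]
0.032 [-111.9325  -44.7305   32.    ]
w 0.032 [-116.7004  -48.0673   32.    ]
w 0.032 [-117.2429   49.5278   32.    ]
```

Run:
```python
import cv2
im=cv2.imread('pics/wrist7.png')
cv2.imwrite('pics/w7z.png',cv2.resize(im[125:245,185:325],None,fx=5,fy=5,interpolation=cv2.INTER_CUBIC))
im=cv2.imread('pics/wrist6.png')
cv2.imwrite('pics/w6z.png',cv2.resize(im[125:245,185:325],None,fx=5,fy=5,interpolation=cv2.INTER_CUBIC))
```

```text
(no output)
```

View pics/w7z.png

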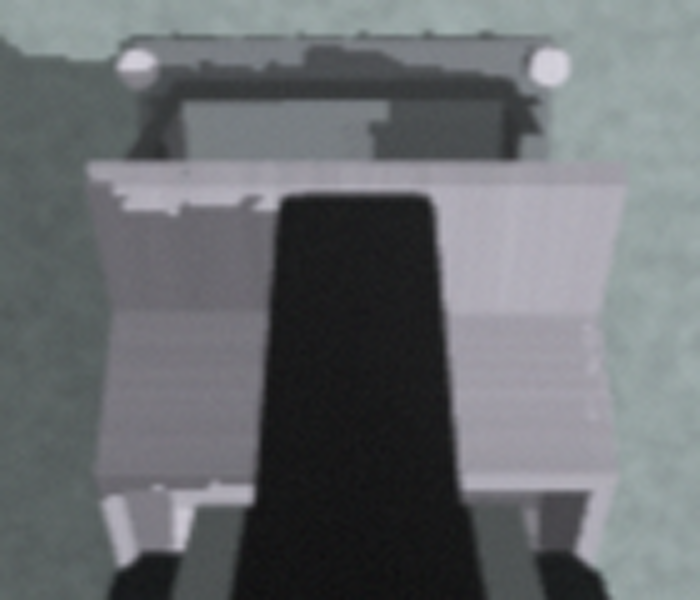

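View pics/w6z.png

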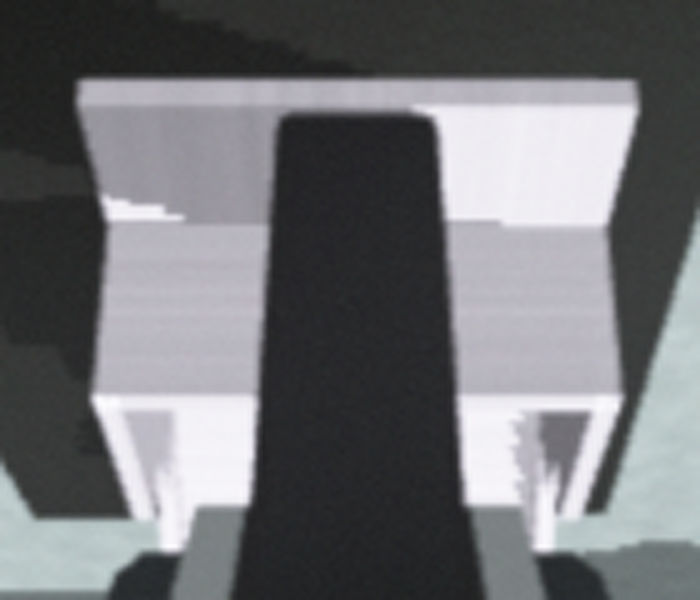

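```bash
cat >> fit.py <<'E'
def fit_tool(P,uv,x0):
    # scoop in tool frame: tx,ty,tz,pitch (about y)
    P=np.array(P)/1000; uv=np.array(uv); C=robot.camera_info('wrist')['T_tool_cam']
    def M(v):
        T=np.eye(4); T[:3,:3]=Rn.from_euler('yx',[v[3],v[4]]).as_matrix() if len(v)>4 else Rn.from_euler('y',v[3]).as_matrix(); T[:3,3]=v[:3]; return T
    f=lambda v:(proj('wrist',P@M(v)[:3,:3].T+M(v)[:3,3],C)-uv).ravel()
    r=least_squares(f,x0,x_scale=[.01,.01,.01,.1][:len(x0)]); return M(r.x),r.x,f(r.x).reshape(-1,2)
E
python3 - <<'E'
from plan import *
T0=tts(); x0=[*T0[:3,3],np.arctan2(-T0[2,0],T0[0,0])]
print(np.round(x0,4))
P=[[-62,-34,0],[-62,34,0],[-62,-34,4],[-62,34,4],[-35,-34,4],[-35,34,4],[-35,-34,30],[-35,34,30]]
u7=np.array([(88,163),(630,163),(92,185),(627,185),(112,312),(600,312),(97,475),(615,475)])/5+[184.5,124.5]
u6=np.array([(77,80),(638,80),(80,105),(636,105),(105,225),(608,225),(92,397),(622,397)])/5+[184.5,124.5]
C=robot.camera_info('wrist')['T_tool_cam']
for u in (u6,u7):
    M,v,r=fit_tool(P,u,x0); print(v,np.degrees(v[3]),np.abs(r).max()); print((M@[-.073,0,.083,1])[:3])
    # constrained: rotate about grasp point
    def f(w):
        H=(T0@[-.073,0,.083,1])[:3]+[w[1],w[2],w[3]]; R=Rn.from_euler('y',w[0]).as_matrix()@T0[:3,:3]
        Q=(np.array(P)/1000-[-.073,0,.083])@R.T+H; return np.r_[(proj('wrist',Q,C)-u).ravel(),np.array(w[1:])/.0015]
    q=least_squares(f,[0,0,0,0],x_scale=[.1,.01,.01,.01]); print('con',np.degrees(q.x[0]),q.x[1:]*1000,np.abs(q.fun).max())
E
```

```text
[ 0.0885 -0.0005 -0.0024 -0.7861]
[ 0.0868 -0.0004 -0.0023 -0.7854] -44.99929787370131 0.8089072124463428
[-0.0235 -0.0004  0.0047]
con 0.14185763648113792 [-1.0742  0.1422  0.3236] 0.7308594678724774
[ 0.0862 -0.0003  0.0136 -0.9018] -51.6690891052979 0.994310391389007
[-0.0242 -0.0003  0.0078]
con -8.15880712665612 [-1.9502  0.1969  1.4747] 1.4201733674032084
```

Run:
```python
from plan import *
s=pickle.load(open('s7.pkl','rb')); T0=tts()
for d in (-6.5,-7,-7.5,-8,-8.5):
    H=(T0@[-.073,0,.083,1])[:3]+[-.001,.0002,.001]; R=Rn.from_euler('y',d,degrees=True).as_matrix()@T0[:3,:3]
    M=np.eye(4);M[:3,:3]=R;M[:3,3]=H-R@[-.073,0,.083]
    L=[(toolT(s)@M@[.053,y,.026,1])[:3] for y in (.034,-.034)]
    print(d,L, proj('top',L), 'obs',np.array([(247,372),(405,357)])/5+[309.5,124.5])
    if d==-7.5: pickle.dump(M,open(TSF,'wb'))
sc(BIN,s)
```

```text
-6.5 [array([ 0.5333, -0.2056,  0.1529]), array([ 0.5401, -0.2732,  0.1529])] [[358.2697 200.0494]
 [389.6966 197.2266]] obs [[358.9 198.9]
 [390.5 195.9]]
-7 [array([ 0.5343, -0.2055,  0.1535]), array([ 0.5411, -0.2731,  0.1535])] [[358.2835 199.5429]
 [389.7268 196.7198]] obs [[358.9 198.9]
 [390.5 195.9]]
-7.5 [array([ 0.5353, -0.2054,  0.1541]), array([ 0.5421, -0.273 ,  0.1541])] [[358.2985 199.0381]
 [389.7587 196.2146]] obs [[358.9 198.9]
 [390.5 195.9]]
-8 [array([ 0.5364, -0.2053,  0.1547]), array([ 0.5432, -0.2729,  0.1547])] [[358.3148 198.5349]
 [389.7921 195.711 ]] obs [[358.9 198.9]
 [390.5 195.9]]
-8.5 [array([ 0.5374, -0.2052,  0.1554]), array([ 0.5442, -0.2728,  0.1554])] [[358.3323 198.0334]
 [389.8271 195.2091]] obs [[358.9 198.9]
 [390.5 195.9]]
scoop xyz mm [-83.9015   3.8029 162.703 ] pitch 34.50 yaw 0.32 roll 0.02 lip [-25.4976   4.1198 154.1072]
```

```bash
sed -i 's/BIN=pose([^)]*)/BIN=pose(.5655,-.2393,.0948)/' poses.py
python3 - <<'E'
from plan import *
st(); sc(BIN); go(scoopT(BIN,-102,0,60,42))
E
```

```text
t 8.925 p [ 0.4631 -0.247   0.2496] tilt 2.97 yaw 5.71 rollerr 0.02 F [ 0.2971  0.0511 -2.1254] w 0.220 q [-36.6   0.4   5.3  92.7   2.  -42.3]
scoop xyz mm [-85.0497   1.7964 162.9044] pitch 34.49 yaw 0.27 roll -0.03 lip [-26.6441   2.0871 154.3193]
{"dx":0.1009,"dy":-0.0017,"dz":-0.0107,"ax":0.0050,"ay":0.1310,"az":0.0004}
```

```bash
python3 -m jog '[{"dx":0.03,"dy":-0.001,"dz":-0.004,"ax":0.003,"ay":0.05,"az":0.0,"gripper":1.0},{"dx":0.07,"dy":-0.0015,"dz":-0.008,"ax":0.005,"ay":0.1,"az":0.0,"gripper":1.0},{"dx":0.101,"dy":-0.0015,"dz":-0.011,"ax":0.005,"ay":0.131,"az":0.0,"gripper":1.0},{"dx":0.101,"dy":-0.0015,"dz":-0.011,"ax":0.005,"ay":0.131,"az":0.0,"gripper":1.0},{"dx":0.101,"dy":-0.0015,"dz":-0.011,"ax":0.005,"ay":0.131,"az":0.0,"gripper":1.0},{"dx":0.101,"dy":-0.0015,"dz":-0.011,"ax":0.005,"ay":0.131,"az":0.0,"gripper":1.0}]' 120
python3 - <<'E'
from plan import *
s=st(); sc(BIN); pickle.dump(s,open('s8.pkl','wb'))
for n in ('wrist','top','side'):
    im=robot.camera(n); cv2.imwrite(f'pics/{n}8.png',im)
    if n=='top': cv2.imwrite('pics/t8z.png',cv2.resize(im[125:245,310:410],None,fx=5,fy=5,interpolation=cv2.INTER_CUBIC))
    if n=='wrist': cv2.imwrite('pics/w8z.png',cv2.resize(im[85:245,185:325],None,fx=4,fy=4,interpolation=cv2.INTER_CUBIC)[:600])
    if n=='side': cv2.imwrite('pics/s8z.png',cv2.resize(im[80:200,250:390],None,fx=5,fy=5,interpolation=cv2.INTER_CUBIC)[:600])
s=st(); sc(BIN)
E
```

```text
clock: 9.68
ee_pos: [0.4582, -0.2509, 0.1501]
tool_rot: [-177.9, 85.6, -172.6]
force: [-0.7, 0.3, -1.9]
width: 0.216
t 9.675 p [ 0.4582 -0.2509  0.1501] tilt -4.38 yaw 5.32 rollerr 0.16 F [-0.7476  0.266  -1.9115] w 0.216 q [-34.3   6.1  -0.2  87.1  -2.9 -39.5]
scoop xyz mm [-101.5081   -1.9416   61.8779] pitch 41.84 yaw -0.25 roll -0.21 lip [-44.6796  -2.0921  45.8936]
t 9.825 p [ 0.4579 -0.2507  0.1497] tilt -4.42 yaw 5.31 rollerr 0.13 F [ 0.3283  0.5892 -2.0062] w 0.218 q [-34.3   6.1  -0.2  87.   -2.9 -39.5]
scoop xyz mm [-101.8277   -1.7341   61.4565] pitch 41.88 yaw -0.23 roll -0.17 lip [-45.0088  -1.8834  45.4382]
```

View pics/w8z.png

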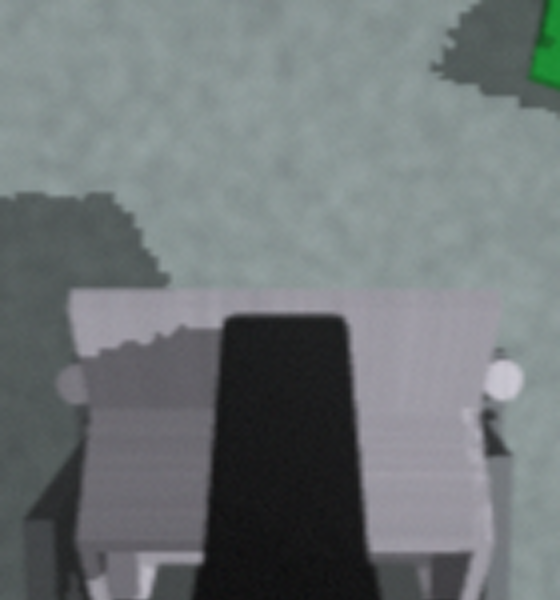

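View pics/t8z.png

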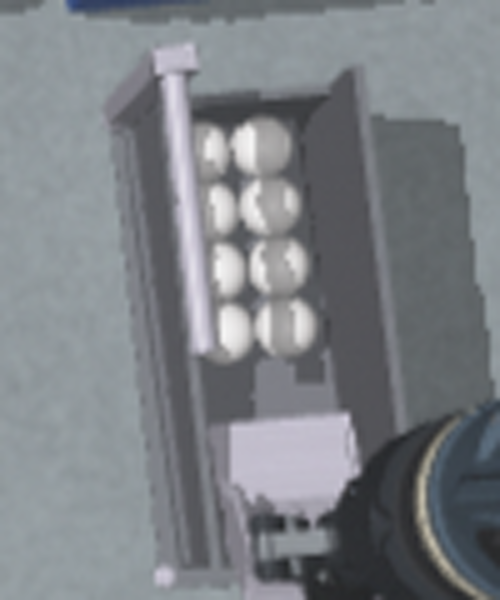

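View pics/s8z.png

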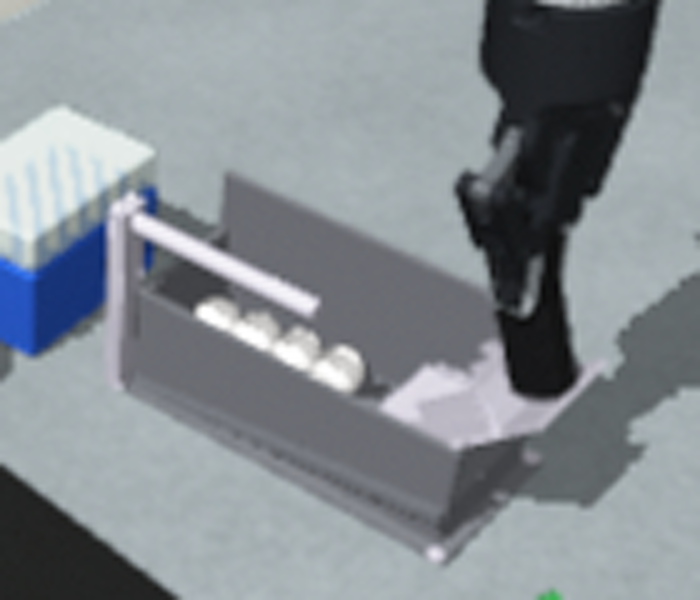

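Run:
```python
from plan import *
s=pickle.load(open('s8.pkl','rb')); S=toolT(s)@tts()
L=(S@[.053,-.034,.026,1])[:3]; print(proj('top',L),'obs',np.array((350,413))/5+[309.5,124.5]);
P=[[-62,-34,0],[-62,34,0],[-35,-34,4],[-35,34,4],[-35,-34,30],[-35,34,30]]
Tc=toolT(s)@robot.camera_info('wrist')['T_tool_cam']
print((proj('wrist',[(S@np.r_[np.array(p)/1000,1])[:3] for p in P],Tc)-[184.5,84.5])*4)
b=X(BIN,[[-105,-38,110],[-105,38,70],[-105,-43,110],[-105,43,70]]); print((proj('wrist',b,Tc)-[184.5,84.5])*4)
go(scoopT(BIN,-102,0,40.5,42)); go(scoopT(BIN,-102,0,38,42))
```

```text
[[378.8576 207.5911]] obs [379.5 207.1]
[[ 74.1815 281.4178]
 [498.2317 281.5295]
 [ 93.2683 402.4086]
 [479.0264 402.4919]
 [ 78.3174 529.568 ]
 [493.9758 529.6371]]
[[ 62.9401 549.4567]
 [491.6515 484.4409]
 [ 32.1216 549.4808]
 [517.4128 484.4172]]
{"dx":0.0209,"dy":0.0016,"dz":0.0016,"ax":-0.0022,"ay":0.0022,"az":0.0021}
{"dx":0.0234,"dy":0.0016,"dz":0.0018,"ax":-0.0022,"ay":0.0022,"az":0.0021}
```

```bash
python3 -m jog '[{"dx":0.01,"dy":0.0016,"dz":0.001,"ax":-0.002,"ay":0.002,"az":0.002,"gripper":1.0},{"dx":0.018,"dy":0.0016,"dz":0.0015,"ax":-0.002,"ay":0.002,"az":0.002,"gripper":1.0},{"dx":0.0225,"dy":0.0016,"dz":0.0016,"ax":-0.002,"ay":0.002,"az":0.002,"gripper":1.0},{"dx":0.0225,"dy":0.0016,"dz":0.0016,"ax":-0.002,"ay":0.002,"az":0.002,"gripper":1.0},{"dx":0.0225,"dy":0.0016,"dz":0.0016,"ax":-0.002,"ay":0.002,"az":0.002,"gripper":1.0}]' 120
python3 - <<'E'
from plan import *
s=st(); sc(BIN); go(scoopT(BIN,-102,0,38,42))
E
```

```text
clock: 10.45
ee_pos: [0.4569, -0.2484, 0.1272]
tool_rot: [179.0, 85.4, -175.6]
force: [-2.1, 0.4, 6.8]
width: 0.212
t 10.45 p [ 0.4569 -0.2484  0.1272] tilt -4.63 yaw 5.44 rollerr -0.08 F [-2.1059  0.3898  6.7598] w 0.212 q [-34.2   6.4  -2.4  84.8  -2.9 -39.5]
scoop xyz mm [-102.9855    1.033    38.8973] pitch 42.09 yaw 0.10 roll 0.11 lip [-46.2267   1.0757  22.6667]
{"dx":0.0008,"dy":-0.0009,"dz":0.0009,"ax":0.0004,"ay":-0.0016,"az":-0.0014}
```

Run:
```python
from plan import *
go(scoopT(BIN,-70,0,36.0,42));go(scoopT(BIN,-38,0,32.5,42))
```

```text
{"dx":0.0002,"dy":-0.0009,"dz":0.0330,"ax":0.0004,"ay":-0.0016,"az":-0.0014}
{"dx":0.0012,"dy":-0.0009,"dz":0.0652,"ax":0.0004,"ay":-0.0016,"az":-0.0014}
```

```bash
python3 -m jog '[{"dx":0.0,"dy":-0.0009,"dz":0.008,"ax":0.0,"ay":-0.001,"az":-0.001,"gripper":1.0},{"dx":0.0,"dy":-0.0009,"dz":0.016,"ax":0.0,"ay":-0.001,"az":-0.001,"gripper":1.0},{"dx":0.0,"dy":-0.0009,"dz":0.025,"ax":0.0,"ay":-0.001,"az":-0.001,"gripper":1.0},{"dx":0.0002,"dy":-0.0009,"dz":0.034,"ax":0.0,"ay":-0.001,"az":-0.001,"gripper":1.0},{"dx":0.0006,"dy":-0.0009,"dz":0.044,"ax":0.0,"ay":-0.001,"az":-0.001,"gripper":1.0},{"dx":0.001,"dy":-0.0009,"dz":0.055,"ax":0.0,"ay":-0.001,"az":-0.001,"gripper":1.0},{"dx":0.0012,"dy":-0.0009,"dz":0.065,"ax":0.0,"ay":-0.001,"az":-0.001,"gripper":1.0},{"dx":0.0012,"dy":-0.0009,"dz":0.065,"ax":0.0,"ay":-0.001,"az":-0.001,"gripper":1.0}]' 120
python3 - <<'E'
from plan import *
s=st(); sc(BIN); 
for n in ('top','wrist'):
    im=robot.camera(n); cv2.imwrite(f'pics/{n}9.png',im)
    if n=='top': cv2.imwrite('pics/t9z.png',cv2.resize(im[125:245,310:410],None,fx=5,fy=5,interpolation=cv2.INTER_CUBIC))
E
```

```text
clock: 11.45
ee_pos: [0.5225, -0.244, 0.1202]
tool_rot: [-179.0, 85.5, -173.5]
force: [-2.1, 0.1, 5.3]
width: 0.218
t 11.45 p [ 0.5225 -0.244   0.1202] tilt -4.54 yaw 5.44 rollerr 0.08 F [-2.1446  0.0575  5.2999] w 0.218 q [-30.2  14.9   6.5  85.2  -2.7 -35.6]
scoop xyz mm [-37.1651  -1.0712  31.8854] pitch 42.00 yaw -0.05 roll -0.11 lip [19.6181 -1.0742 15.7402]
```

View pics/t9z.png

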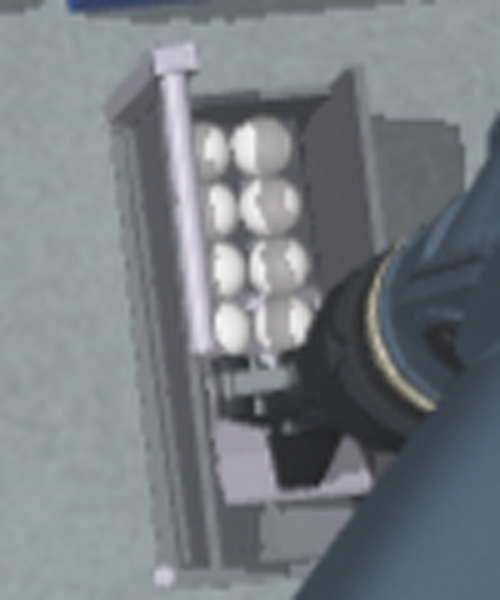

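View pics/wrist9.png

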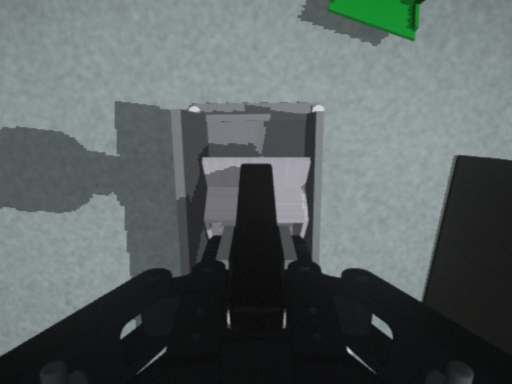

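Run:
```python
from plan import *
go(scoopT(BIN,-8,0,29.3,42));go(scoopT(BIN,21,0,26.3,42))
```

```text
{"dx":0.0003,"dy":0.0009,"dz":0.0293,"ax":0.0001,"ay":0.0003,"az":0.0014}
{"dx":0.0010,"dy":0.0009,"dz":0.0585,"ax":0.0001,"ay":0.0003,"az":0.0014}
```

```bash
python3 -m jog '[{"dx":0.0,"dy":0.0005,"dz":0.007,"ax":0.0,"ay":0.0,"az":0.001,"gripper":1.0},{"dx":0.0,"dy":0.0005,"dz":0.014,"ax":0.0,"ay":0.0,"az":0.001,"gripper":1.0},{"dx":0.0002,"dy":0.0005,"dz":0.021,"ax":0.0,"ay":0.0,"az":0.001,"gripper":1.0},{"dx":0.0003,"dy":0.0005,"dz":0.029,"ax":0.0,"ay":0.0,"az":0.001,"gripper":1.0},{"dx":0.0004,"dy":0.0005,"dz":0.036,"ax":0.0,"ay":0.0,"az":0.001,"gripper":1.0}]' 120
python3 - <<'E'
from plan import *
s=st(); sc(BIN); 
for n in ('top','wrist'):
    im=robot.camera(n); cv2.imwrite(f'pics/{n}10.png',im)
    if n=='top': cv2.imwrite('pics/t10z.png',cv2.resize(im[125:245,310:410],None,fx=5,fy=5,interpolation=cv2.INTER_CUBIC))
go(scoopT(BIN,21,0,26.3,42))
E
```

```text
clock: 12.18
ee_pos: [0.5546, -0.2403, 0.1173]
tool_rot: [-179.8, 85.0, -174.4]
force: [-11.9, -0.7, 17.5]
width: 0.217
t 12.175 p [ 0.5546 -0.2403  0.1173] tilt -4.96 yaw 5.40 rollerr 0.02 F [-11.9183  -0.7297  17.5291] w 0.217 q [-28.3  19.7  12.   86.4  -2.8 -33.6]
scoop xyz mm [-5.4711 -0.3424 29.0271] pitch 42.42 yaw -0.04 roll -0.03 lip [51.1943 -0.3748 12.4731]
{"dx":0.0005,"dy":0.0003,"dz":0.0256,"ax":-0.0002,"ay":-0.0068,"az":0.0004}
```

View pics/t10z.png

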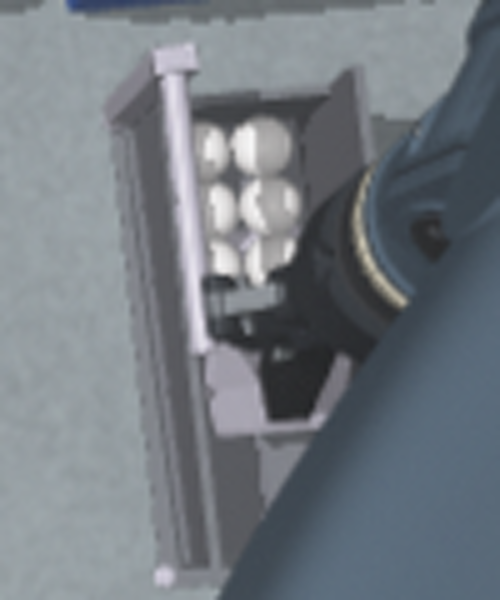

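View pics/wrist10.png

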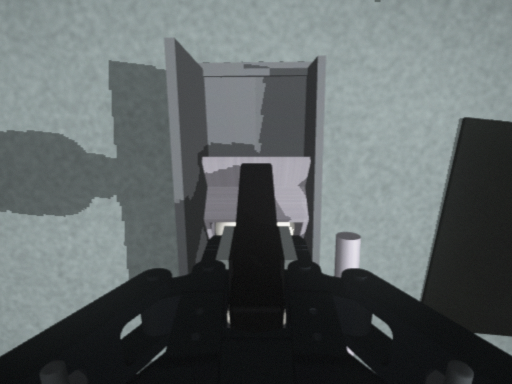

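```bash
python3 -m jog '[{"dx":-0.0005,"dy":0.0003,"dz":0.006,"ax":0.0,"ay":-0.004,"az":0.0,"gripper":1.0},{"dx":-0.0005,"dy":0.0003,"dz":0.012,"ax":0.0,"ay":-0.006,"az":0.0,"gripper":1.0},{"dx":-0.0005,"dy":0.0003,"dz":0.018,"ax":0.0,"ay":-0.006,"az":0.0,"gripper":1.0}]' 120
python3 - <<'E'
from plan import *
s=st(); sc(BIN); 
for n in ('top','wrist','side'):
    im=robot.camera(n); cv2.imwrite(f'pics/{n}11.png',im)
    if n=='top': cv2.imwrite('pics/t11z.png',cv2.resize(im[125:245,310:410],None,fx=5,fy=5,interpolation=cv2.INTER_CUBIC))
    if n=='side': cv2.imwrite('pics/s11z.png',cv2.resize(im[80:200,250:390],None,fx=5,fy=5,interpolation=cv2.INTER_CUBIC)[:600])
go(scoopT(BIN,21,0,26.3,42))
E
```

```text
clock: 12.65
ee_pos: [0.5709, -0.238, 0.1156]
tool_rot: [179.3, 85.2, -175.3]
force: [-10.6, -0.5, 10.8]
width: 0.221
t 12.65 p [ 0.5709 -0.238   0.1156] tilt -4.81 yaw 5.39 rollerr -0.06 F [-10.6257  -0.497   10.8127] w 0.221 q [-27.5  21.8  14.5  86.8  -2.6 -32.8]
scoop xyz mm [11.1803  0.6119 27.3144] pitch 42.27 yaw 0.02 roll 0.08 lip [67.8869  0.5951 10.9022]
{"dx":0.0000,"dy":-0.0006,"dz":0.0086,"ax":-0.0001,"ay":-0.0030,"az":-0.0013}
```

View pics/t11z.png

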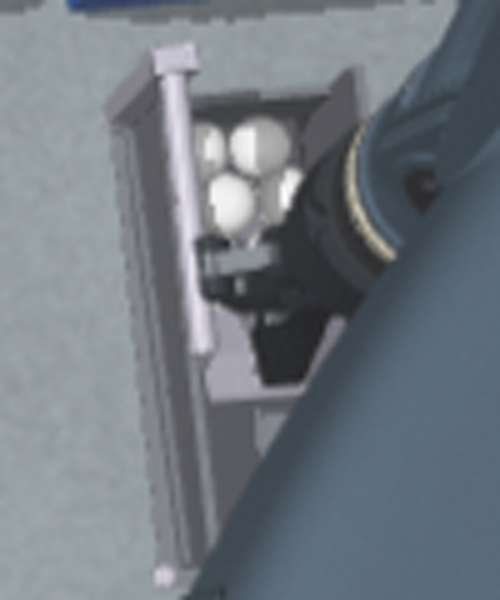

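View pics/s11z.png

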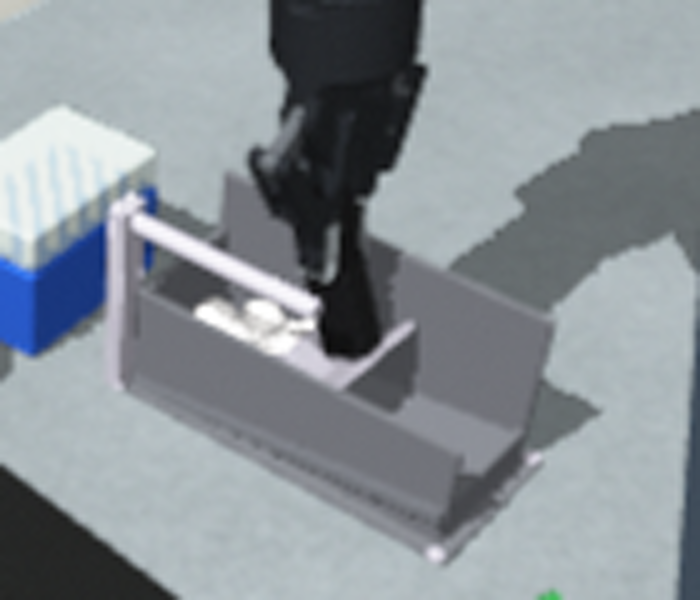

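View pics/wrist11.png

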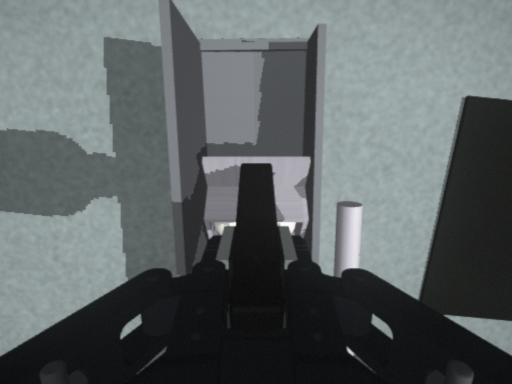

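Run:
```python
from plan import *
for a in ((17,0,28.5,42),(18,0,31,36),(18,0,34,30),(18,0,38,24),(18,0,43,18),(18,0,50,12),(18,0,58,6),(18,0,66,1)): go(scoopT(BIN,*a))
```

```text
{"dx":-0.0018,"dy":-0.0006,"dz":0.0044,"ax":-0.0001,"ay":-0.0030,"az":-0.0013}
{"dx":-0.0025,"dy":-0.0006,"dz":-0.0039,"ax":-0.0002,"ay":-0.1077,"az":-0.0013}
{"dx":-0.0027,"dy":-0.0006,"dz":-0.0130,"ax":-0.0002,"ay":-0.2124,"az":-0.0012}
{"dx":-0.0030,"dy":-0.0006,"dz":-0.0218,"ax":-0.0003,"ay":-0.3171,"az":-0.0012}
{"dx":-0.0034,"dy":-0.0006,"dz":-0.0302,"ax":-0.0004,"ay":-0.4218,"az":-0.0012}
{"dx":-0.0049,"dy":-0.0006,"dz":-0.0383,"ax":-0.0004,"ay":-0.5266,"az":-0.0011}
{"dx":-0.0067,"dy":-0.0006,"dz":-0.0459,"ax":-0.0005,"ay":-0.6313,"az":-0.0011}
{"dx":-0.0091,"dy":-0.0006,"dz":-0.0518,"ax":-0.0006,"ay":-0.7186,"az":-0.0011}
```

```bash
python3 -m jog '[{"dx":-0.0018,"dy":-0.0006,"dz":0.0044,"ax":0.0,"ay":-0.003,"az":-0.001,"gripper":1.0},{"dx":-0.0022,"dy":-0.0006,"dz":0.0,"ax":0.0,"ay":-0.055,"az":-0.001,"gripper":1.0},{"dx":-0.0025,"dy":-0.0006,"dz":-0.004,"ax":0.0,"ay":-0.108,"az":-0.001,"gripper":1.0},{"dx":-0.0026,"dy":-0.0006,"dz":-0.0085,"ax":0.0,"ay":-0.16,"az":-0.001,"gripper":1.0},{"dx":-0.0027,"dy":-0.0006,"dz":-0.013,"ax":0.0,"ay":-0.212,"az":-0.001,"gripper":1.0},{"dx":-0.003,"dy":-0.0006,"dz":-0.0218,"ax":0.0,"ay":-0.317,"az":-0.001,"gripper":1.0},{"dx":-0.0034,"dy":-0.0006,"dz":-0.03,"ax":0.0,"ay":-0.42,"az":-0.001,"gripper":1.0},{"dx":-0.0049,"dy":-0.0006,"dz":-0.038,"ax":0.0,"ay":-0.526,"az":-0.001,"gripper":1.0}]' 120
python3 - <<'E'
from plan import *
s=st(); sc(BIN); 
for n in ('top','wrist','side'):
    im=robot.camera(n); cv2.imwrite(f'pics/{n}12.png',im)
    if n=='top': cv2.imwrite('pics/t12z.png',cv2.resize(im[125:245,310:410],None,fx=5,fy=5,interpolation=cv2.INTER_CUBIC))
    if n=='side': cv2.imwrite('pics/s12z.png',cv2.resize(im[80:200,250:390],None,fx=5,fy=5,interpolation=cv2.INTER_CUBIC)[:600])
st(); sc(BIN); go(scoopT(BIN,20,0,79,0))
E
```

```text
clock: 13.8
ee_pos: [0.5349, -0.24, 0.1182]
tool_rot: [0.7, 64.3, 6.0]
force: [-1.3, -0.3, -5.0]
width: 0.217
t 13.8 p [ 0.5349 -0.24    0.1182] tilt 25.65 yaw 5.40 rollerr -0.29 F [-1.256  -0.304  -5.0462] w 0.217 q [-40.6  -9.2 -22.9  58.1  18.3 -43. ]
scoop xyz mm [19.2061  2.2119 44.9663] pitch 11.81 yaw 0.04 roll 0.29 lip [76.4052  2.1161 59.5694]
t 13.95 p [ 0.5339 -0.2398  0.1175] tilt 25.45 yaw 5.31 rollerr -0.37 F [-0.2964  1.1408 -5.444 ] w 0.220 q [-40.6  -9.2 -22.8  58.3  18.2 -42.9]
scoop xyz mm [17.9652  2.5156 44.0923] pitch 12.02 yaw -0.04 roll 0.38 lip [75.2168  2.3051 58.4871]
{"dx":-0.0260,"dy":-0.0020,"dz":-0.0011,"ax":-0.0051,"ay":-0.2097,"az":-0.0044}
```

View pics/t12z.png

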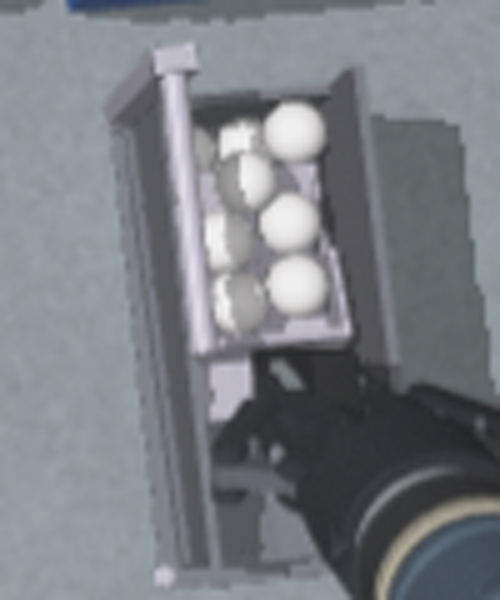

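View pics/s12z.png

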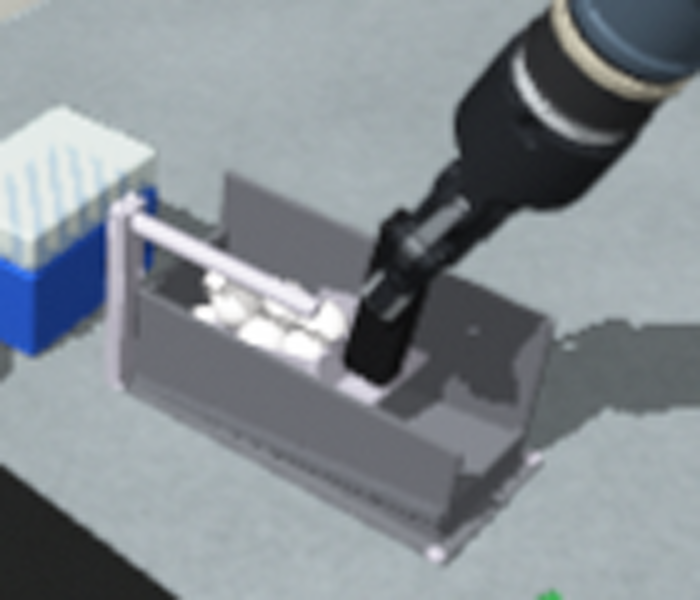

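View pics/wrist12.png

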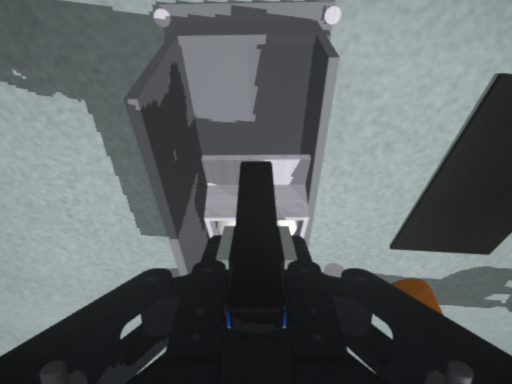

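Run:
```python
import cv2
im=cv2.imread('pics/wrist12.png')
cv2.imwrite('pics/w12z.png',cv2.resize(im[125:245,185:325],None,fx=5,fy=5,interpolation=cv2.INTER_CUBIC))
```

```text
(no output)
```

View pics/w12z.png

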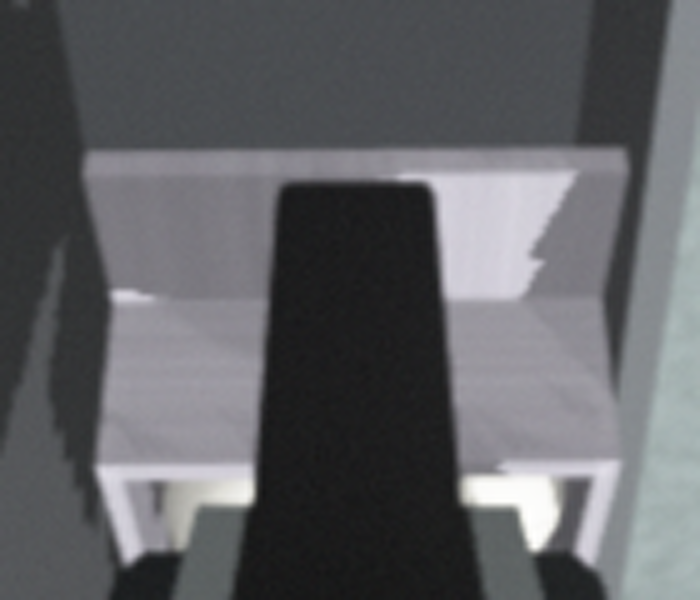

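```bash
cat >> plan.py <<'E'
def rot_tts(d):
    M=tts(); H=(M@[-.073,0,.083,1])[:3]; R=Rn.from_euler('y',d,degrees=True).as_matrix()@M[:3,:3]
    M[:3,:3]=R; M[:3,3]=H-R@[-.073,0,.083]; pickle.dump(M,open(TSF,'wb'))
E
python3 - <<'E'
from plan import *
rot_tts(1.05); st(); sc(BIN)
go(scoopT(BIN,20,0,60,6)); go(scoopT(BIN,20,0,77.5,0))
E
```

```text
t 13.95 p [ 0.5339 -0.2398  0.1175] tilt 25.45 yaw 5.31 rollerr -0.37 F [-0.2964  1.1408 -5.444 ] w 0.220 q [-40.6  -9.2 -22.8  58.3  18.2 -42.9]
scoop xyz mm [16.19    2.5259 43.1168] pitch 13.07 yaw -0.03 roll 0.38 lip [73.6958  2.3216 56.46  ]
{"dx":-0.0116,"dy":-0.0021,"dz":0.0000,"ax":-0.0049,"ay":-0.1233,"az":-0.0046}
{"dx":-0.0246,"dy":-0.0020,"dz":-0.0013,"ax":-0.0052,"ay":-0.2281,"az":-0.0043}
```

```bash
python3 -m jog '[{"dx":-0.006,"dy":-0.001,"dz":0.0,"ax":-0.002,"ay":-0.06,"az":-0.002,"gripper":1.0},{"dx":-0.0116,"dy":-0.002,"dz":0.0,"ax":-0.005,"ay":-0.123,"az":-0.0045,"gripper":1.0},{"dx":-0.018,"dy":-0.002,"dz":-0.0006,"ax":-0.005,"ay":-0.175,"az":-0.0045,"gripper":1.0},{"dx":-0.0246,"dy":-0.002,"dz":-0.0013,"ax":-0.005,"ay":-0.228,"az":-0.0043,"gripper":1.0},{"dx":-0.0246,"dy":-0.002,"dz":-0.0013,"ax":-0.005,"ay":-0.228,"az":-0.0043,"gripper":1.0},{"dx":-0.0246,"dy":-0.002,"dz":-0.0013,"ax":-0.005,"ay":-0.228,"az":-0.0043,"gripper":1.0},{"dx":-0.0246,"dy":-0.002,"dz":-0.0013,"ax":-0.005,"ay":-0.228,"az":-0.0043,"gripper":1.0}]' 120
python3 - <<'E'
from plan import *
s=st(); sc(BIN); 
for n in ('top','wrist','side'):
    im=robot.camera(n); cv2.imwrite(f'pics/{n}13.png',im)
    if n=='top': cv2.imwrite('pics/t13z.png',cv2.resize(im[125:245,310:410],None,fx=5,fy=5,interpolation=cv2.INTER_CUBIC))
    if n=='side': cv2.imwrite('pics/s13z.png',cv2.resize(im[80:200,250:390],None,fx=5,fy=5,interpolation=cv2.INTER_CUBIC)[:600])
    if n=='wrist':cv2.imwrite('pics/w13z.png',cv2.resize(im[125:245,185:325],None,fx=5,fy=5,interpolation=cv2.INTER_CUBIC))
st(); sc(BIN)
E
```

```text
clock: 14.82
ee_pos: [0.5266, -0.2446, 0.1441]
tool_rot: [-0.5, 51.1, 5.2]
force: [-0.0, 0.4, -4.8]
width: 0.218
t 14.825 p [ 0.5266 -0.2446  0.1441] tilt 38.89 yaw 5.58 rollerr 0.30 F [-0.0106  0.3708 -4.7571] w 0.218 q [-47.7 -19.4 -33.2  50.2  30.  -46.3]
scoop xyz mm [24.3726 -2.0541 82.893 ] pitch -0.38 yaw 0.16 roll -0.31 lip [ 77.2004  -1.7683 109.2395]
t 14.975 p [ 0.5263 -0.2446  0.144 ] tilt 38.91 yaw 5.56 rollerr 0.30 F [ 0.1963 -0.5155 -4.7141] w 0.216 q [-47.7 -19.4 -33.3  50.2  30.1 -46.3]
scoop xyz mm [24.1049 -2.041  82.7992] pitch -0.40 yaw 0.14 roll -0.31 lip [ 76.9236  -1.7737 109.1641]
```

View pics/t13z.png

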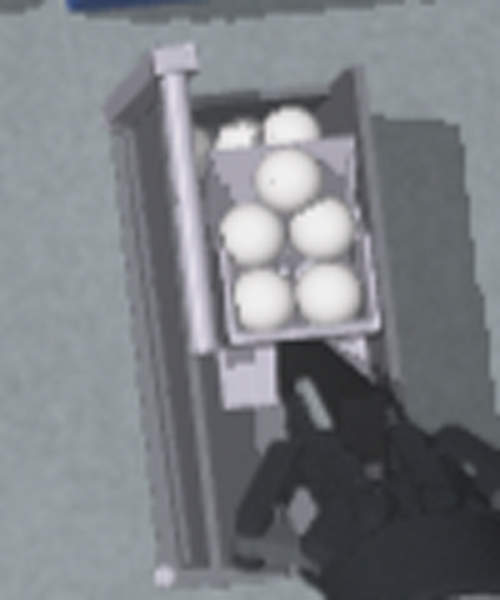

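View pics/s13z.png

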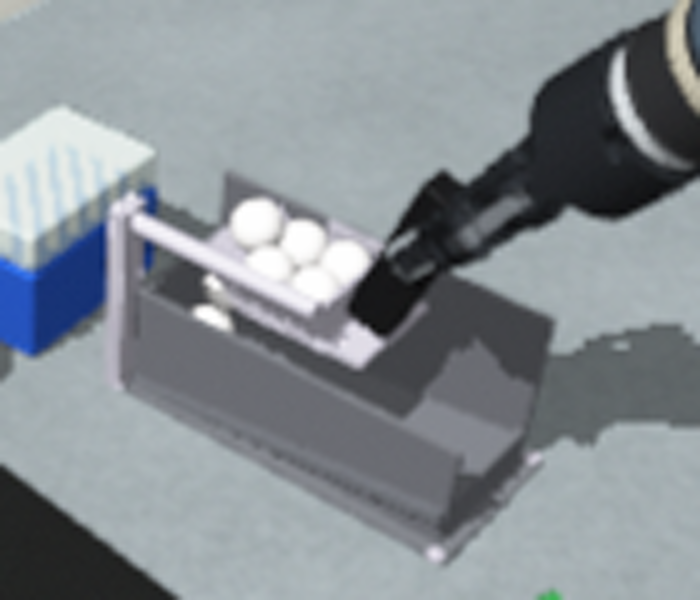

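View pics/w13z.png

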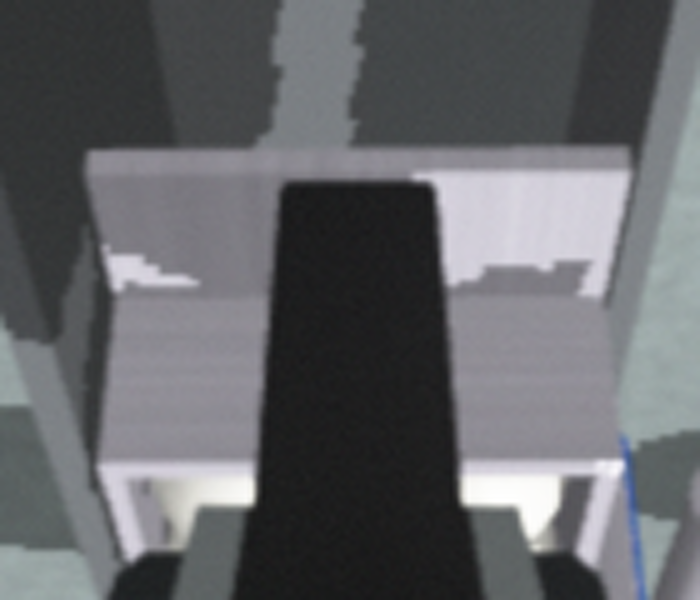

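Run:
```python
from plan import *
rot_tts(0.3); sc(BIN)
go(scoopT(BIN,20,0,76,0))
```

```text
scoop xyz mm [23.6719 -2.044  82.4151] pitch -0.10 yaw 0.14 roll -0.31 lip [ 76.628   -1.7778 108.5031]
{"dx":0.0027,"dy":0.0019,"dz":-0.0067,"ax":0.0052,"ay":0.0017,"az":0.0027}
```

```bash
python3 -m jog '[{"dx":0.0015,"dy":0.001,"dz":-0.003,"ax":0.003,"ay":0.001,"az":0.001,"gripper":1.0},{"dx":0.0027,"dy":0.0015,"dz":-0.0067,"ax":0.005,"ay":0.002,"az":0.002,"gripper":1.0},{"dx":0.0027,"dy":0.0015,"dz":-0.0067,"ax":0.005,"ay":0.002,"az":0.002,"gripper":1.0},{"dx":0.0027,"dy":0.0015,"dz":-0.0067,"ax":0.005,"ay":0.002,"az":0.002,"gripper":1.0},{"dx":0.0027,"dy":0.0015,"dz":-0.0067,"ax":0.005,"ay":0.002,"az":0.002,"gripper":1.0}]' 120
python3 - <<'E'
from plan import *
st(); sc(BIN)
go(scoopT(BIN,20,0,76,0))
go(scoopT(BIN,20,48,76,0))
go(scoopT(BIN,20,105,76,0))
E
```

```text
clock: 15.6
ee_pos: [0.5224, -0.2437, 0.1379]
tool_rot: [-0.1, 51.2, 5.3]
force: [-0.4, 0.1, -5.0]
width: 0.22
t 15.6 p [ 0.5224 -0.2437  0.1379] tilt 38.83 yaw 5.38 rollerr 0.06 F [-0.3983  0.1082 -5.0426] w 0.220 q [-48.  -19.7 -34.1  49.9  30.2 -46.4]
scoop xyz mm [19.8321 -0.7488 76.2104] pitch -0.02 yaw -0.05 roll -0.06 lip [ 72.8222  -0.7661 102.2306]
{"dx":0.0003,"dy":0.0006,"dz":0.0000,"ax":0.0000,"ay":0.0004,"az":0.0014}
{"dx":0.0002,"dy":0.0486,"dz":0.0000,"ax":0.0000,"ay":0.0004,"az":0.0014}
{"dx":0.0001,"dy":0.1056,"dz":0.0000,"ax":0.0000,"ay":0.0004,"az":0.0014}
```

```bash
python3 -m jog '[{"dx":0.0,"dy":0.004,"dz":0.0,"ax":0.0,"ay":0.0,"az":0.001,"gripper":1.0},{"dx":0.0,"dy":0.009,"dz":0.0,"ax":0.0,"ay":0.0,"az":0.001,"gripper":1.0},{"dx":0.0,"dy":0.014,"dz":0.0,"ax":0.0,"ay":0.0,"az":0.001,"gripper":1.0},{"dx":0.0,"dy":0.019,"dz":0.0,"ax":0.0,"ay":0.0,"az":0.001,"gripper":1.0},{"dx":0.0,"dy":0.024,"dz":0.0,"ax":0.0,"ay":0.0,"az":0.001,"gripper":1.0},{"dx":0.0,"dy":0.029,"dz":0.0,"ax":0.0,"ay":0.0,"az":0.001,"gripper":1.0},{"dx":0.0,"dy":0.034,"dz":0.0,"ax":0.0,"ay":0.0,"az":0.001,"gripper":1.0},{"dx":0.0,"dy":0.039,"dz":0.0,"ax":0.0,"ay":0.0,"az":0.001,"gripper":1.0}]' 120
python3 - <<'E'
from plan import *
st(); sc(BIN)
for n in ('top','side'):
    im=robot.camera(n); cv2.imwrite(f'pics/{n}14.png',im)
    if n=='top': cv2.imwrite('pics/t14z.png',cv2.resize(im[125:245,300:400],None,fx=5,fy=5,interpolation=cv2.INTER_CUBIC))
    if n=='side': cv2.imwrite('pics/s14z.png',cv2.resize(im[80:200,250:390],None,fx=5,fy=5,interpolation=cv2.INTER_CUBIC)[:600])
go(scoopT(BIN,20,76,76,0))
E
```

```text
clock: 16.6
ee_pos: [0.5186, -0.2042, 0.1376]
tool_rot: [0.1, 51.2, 5.5]
force: [0.2, 0.3, -4.1]
width: 0.218
t 16.6 p [ 0.5186 -0.2042  0.1376] tilt 38.82 yaw 5.43 rollerr -0.03 F [ 0.2037  0.2858 -4.0699] w 0.218 q [-44.6 -24.7 -37.9  49.5  28.7 -42.9]
scoop xyz mm [19.7854 39.0662 75.8469] pitch -0.01 yaw 0.00 roll 0.03 lip [ 72.78    39.0565 101.8579]
{"dx":0.0001,"dy":0.0366,"dz":0.0000,"ax":0.0004,"ay":0.0007,"az":-0.0012}
```

View pics/t14z.png

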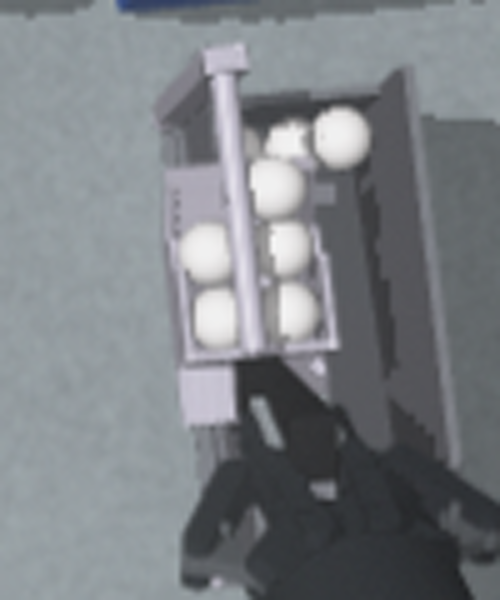

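View pics/s14z.png

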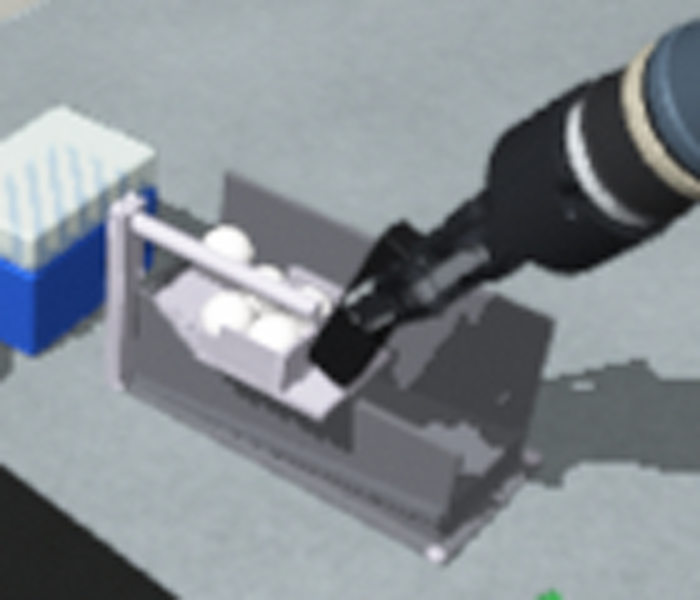

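Bar is sweeping the surplus ball (top crop 278,188) to the −y side; continue.

```bash
python3 -m jog '[{"dx":0.0,"dy":0.005,"dz":0.0,"ax":0.0,"ay":0.0,"az":0.0,"gripper":1.0},{"dx":0.0,"dy":0.01,"dz":0.0,"ax":0.0,"ay":0.0,"az":0.0,"gripper":1.0},{"dx":0.0,"dy":0.015,"dz":0.0,"ax":0.0,"ay":0.0,"az":0.0,"gripper":1.0},{"dx":0.0,"dy":0.02,"dz":0.0,"ax":0.0,"ay":0.0,"az":0.0,"gripper":1.0},{"dx":0.0,"dy":0.024,"dz":0.0,"ax":0.0,"ay":0.0,"az":0.0,"gripper":1.0},{"dx":0.0,"dy":0.028,"dz":0.0,"ax":0.0,"ay":0.0,"az":0.0,"gripper":1.0},{"dx":0.0,"dy":0.032,"dz":0.0,"ax":0.0,"ay":0.0,"az":0.0,"gripper":1.0},{"dx":0.0,"dy":0.036,"dz":0.0,"ax":0.0,"ay":0.0,"az":0.0,"gripper":1.0}]' 120
python3 - <<'E'
from plan import *
st(); sc(BIN)
for n in ('top','side'):
    im=robot.camera(n); cv2.imwrite(f'pics/{n}15.png',im)
    if n=='top': cv2.imwrite('pics/t15z.png',cv2.resize(im[125:245,290:390],None,fx=5,fy=5,interpolation=cv2.INTER_CUBIC))
    if n=='side': cv2.imwrite('pics/s15z.png',cv2.resize(im[80:200,250:390],None,fx=5,fy=5,interpolation=cv2.INTER_CUBIC)[:600])
go(scoopT(BIN,20,76,76,0))
go(scoopT(BIN,20,110,76,0))
E
```

```text
clock: 17.7
ee_pos: [0.5158, -0.1686, 0.1387]
tool_rot: [-0.1, 51.1, 5.4]
force: [-0.4, -0.8, -4.0]
width: 0.216
t 17.7 p [ 0.5158 -0.1686  0.1387] tilt 38.91 yaw 5.46 rollerr 0.03 F [-0.4052 -0.7753 -4.0127] w 0.216 q [-40.9 -29.3 -41.   49.2  27.  -39.2]
scoop xyz mm [20.4068 74.8315 77.065 ] pitch -0.09 yaw 0.04 roll -0.04 lip [ 73.3636  74.8846 103.1529]
{"dx":0.0003,"dy":0.0009,"dz":-0.0004,"ax":0.0009,"ay":0.0010,"az":-0.0005}
{"dx":0.0004,"dy":0.0349,"dz":-0.0004,"ax":0.0009,"ay":0.0010,"az":-0.0005}
```

View pics/t15z.png

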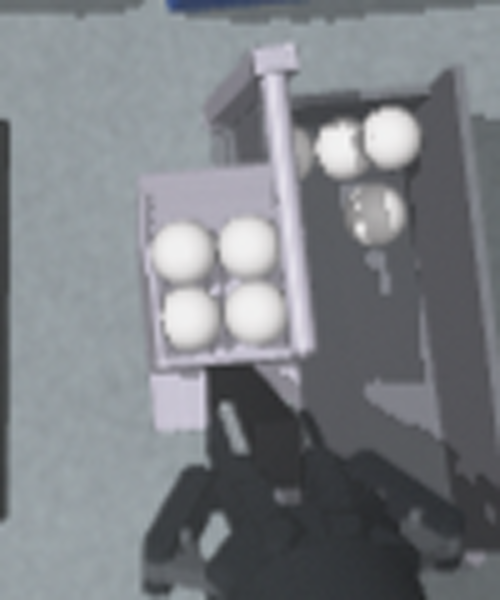

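View pics/s15z.png

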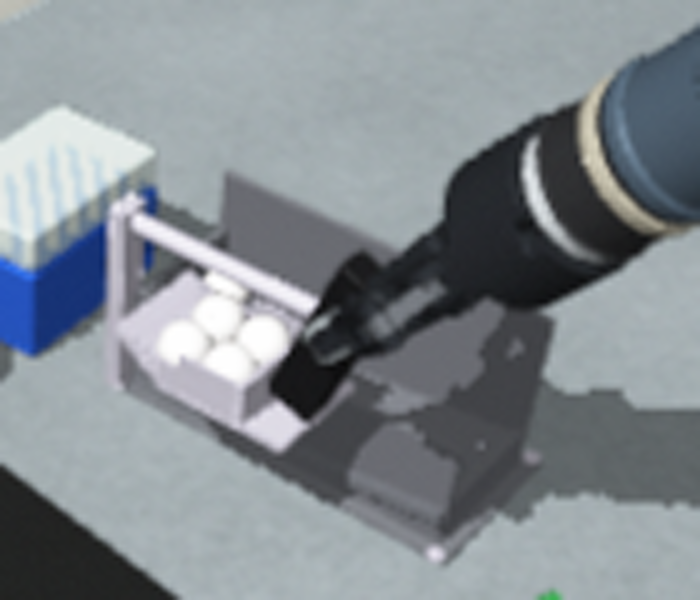

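```bash
python3 -m jog '[{"dx":0.0,"dy":0.006,"dz":0.0,"ax":0.0,"ay":0.0,"az":0.0,"gripper":1.0},{"dx":0.0,"dy":0.012,"dz":0.0,"ax":0.0,"ay":0.0,"az":0.0,"gripper":1.0},{"dx":0.0,"dy":0.018,"dz":0.0,"ax":0.0,"ay":0.0,"az":0.0,"gripper":1.0},{"dx":0.0,"dy":0.024,"dz":0.0,"ax":0.0,"ay":0.0,"az":0.0,"gripper":1.0},{"dx":0.0,"dy":0.03,"dz":0.0,"ax":0.0,"ay":0.0,"az":0.0,"gripper":1.0},{"dx":0.0,"dy":0.035,"dz":0.0,"ax":0.0,"ay":0.0,"az":0.0,"gripper":1.0},{"dx":0.0,"dy":0.035,"dz":0.0,"ax":0.0,"ay":0.0,"az":0.0,"gripper":1.0},{"dx":0.0,"dy":0.035,"dz":0.0,"ax":0.0,"ay":0.0,"az":0.0,"gripper":1.0}]' 120
python3 - <<'E'
from plan import *
st(); sc(BIN); pickle.dump(robot.read_state(),open('s16.pkl','wb'))
for n in ('top','wrist','side'):
    im=robot.camera(n); cv2.imwrite(f'pics/{n}16.png',im)
    if n=='top': cv2.imwrite('pics/t16z.png',cv2.resize(im[125:245,270:390],None,fx=5,fy=5,interpolation=cv2.INTER_CUBIC))
    if n=='wrist':cv2.imwrite('pics/w16z.png',cv2.resize(im[125:245,185:325],None,fx=5,fy=5,interpolation=cv2.INTER_CUBIC))
sc(BIN);sc(DI)
E
```

```text
clock: 18.8
ee_pos: [0.512, -0.1341, 0.1377]
tool_rot: [-0.0, 51.2, 5.4]
force: [-0.3, 0.1, -4.1]
width: 0.22
t 18.8 p [ 0.512  -0.1341  0.1377] tilt 38.82 yaw 5.41 rollerr 0.01 F [-0.314   0.1423 -4.117 ] w 0.220 q [-36.9 -33.5 -43.7  49.1  24.9 -35.3]
scoop xyz mm [ 19.8565 109.416   76.0305] pitch -0.01 yaw -0.01 roll -0.01 lip [ 72.8515 109.4112 102.0406]
scoop xyz mm [ 19.7936 109.2387  75.9635] pitch -0.00 yaw -0.03 roll -0.00 lip [ 72.7919 109.2101 101.9672]
scoop xyz mm [ -18.6821 -358.2877   75.9635] pitch -0.00 yaw -0.60 roll -0.00 lip [  34.3132 -358.841   101.9672]
```

View pics/t16z.png

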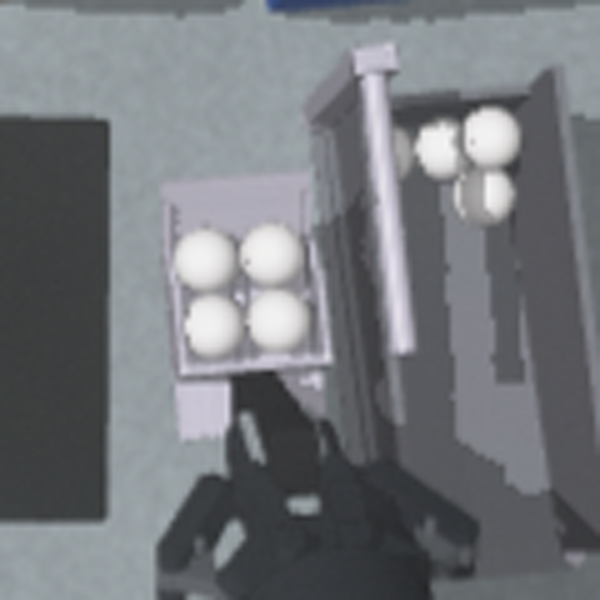

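View pics/w16z.png

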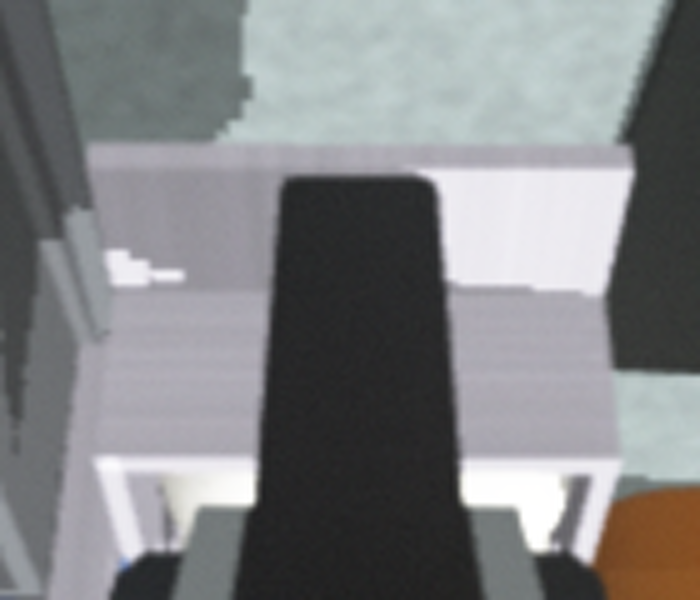

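Run:
```python
from kin import ik
for a in ((.597,.215,-26),(.597,.215,-20),(.58,.215,-26),(.6,.2,-15)): print(a,*ik(*a))
from plan import *
rot_tts(.4); sc(DI)
for a in ((-40,-330,150,-1),(-58,-170,150,-1),(-58,0,150,-1)): go(scoopT(DI,*a,yaw=0))
```

```text
(0.597, 0.215, -26) [ 46.43547107  55.93193332 125.49646224] 8.152075631207012e-07
(0.597, 0.215, -20) [ 37.90308527  45.0395916  117.13650633] 3.805224124686646e-08
(0.58, 0.215, -26) [ 42.41391918  49.81151112 123.39759194] 8.729142919605692e-08
(0.6, 0.2, -15) [ 31.85957634  35.95676046 109.09718412] 3.946513782437933e-09
scoop xyz mm [ -19.2632 -358.2815   75.4559] pitch 0.40 yaw -0.60 roll -0.00 lip [  33.9123 -358.8366  101.0889]
{"dx":-0.0710,"dy":0.0274,"dz":0.0282,"ax":-0.0081,"ay":-0.0244,"az":0.0066}
{"dx":-0.0833,"dy":0.1872,"dz":0.0128,"ax":-0.0081,"ay":-0.0244,"az":0.0066}
{"dx":-0.0844,"dy":0.3572,"dz":0.0114,"ax":-0.0081,"ay":-0.0244,"az":0.0066}
```

Run:
```python
from plan import *
for a in ((-18,-350,78,1),(-17,-336,82,2),(-16,-318,87,3),(-15,-298,92,4),(-15,-276,97,5),(-15,-254,101,6),(-15,-232,105,7),(-15,-210,108,8)): go(scoopT(DI,*a,yaw=0))
```

```text
{"dx":-0.0013,"dy":0.0076,"dz":0.0034,"ax":-0.0082,"ay":0.0105,"az":0.0065}
{"dx":-0.0041,"dy":0.0217,"dz":0.0081,"ax":-0.0082,"ay":0.0280,"az":0.0064}
{"dx":-0.0076,"dy":0.0397,"dz":0.0134,"ax":-0.0083,"ay":0.0454,"az":0.0064}
{"dx":-0.0111,"dy":0.0597,"dz":0.0187,"ax":-0.0083,"ay":0.0629,"az":0.0063}
{"dx":-0.0152,"dy":0.0817,"dz":0.0232,"ax":-0.0084,"ay":0.0804,"az":0.0062}
{"dx":-0.0184,"dy":0.1037,"dz":0.0271,"ax":-0.0084,"ay":0.0978,"az":0.0061}
{"dx":-0.0217,"dy":0.1257,"dz":0.0309,"ax":-0.0085,"ay":0.1153,"az":0.0061}
{"dx":-0.0242,"dy":0.1478,"dz":0.0342,"ax":-0.0086,"ay":0.1327,"az":0.0060}
```

```bash
python3 -m jog '[{"dx":-0.001,"dy":0.008,"dz":0.003,"ax":-0.002,"ay":0.01,"az":0.002,"gripper":1.0},{"dx":-0.004,"dy":0.022,"dz":0.008,"ax":-0.004,"ay":0.028,"az":0.003,"gripper":1.0},{"dx":-0.0075,"dy":0.04,"dz":0.0135,"ax":-0.008,"ay":0.045,"az":0.006,"gripper":1.0},{"dx":-0.011,"dy":0.06,"dz":0.0187,"ax":-0.008,"ay":0.063,"az":0.006,"gripper":1.0},{"dx":-0.015,"dy":0.082,"dz":0.023,"ax":-0.008,"ay":0.08,"az":0.006,"gripper":1.0},{"dx":-0.0184,"dy":0.104,"dz":0.027,"ax":-0.008,"ay":0.098,"az":0.006,"gripper":1.0},{"dx":-0.0217,"dy":0.126,"dz":0.031,"ax":-0.0085,"ay":0.115,"az":0.006,"gripper":1.0},{"dx":-0.024,"dy":0.148,"dz":0.034,"ax":-0.0085,"ay":0.133,"az":0.006,"gripper":1.0}]' 120
python3 - <<'E'
from plan import *
st(); sc(DI)
for a in ((-18,-190,110,9),(-21,-166,113,10),(-25,-140,116,12),(-31,-114,119,14),(-38,-88,122,16),(-46,-60,124,18),(-54,-30,125,20),(-58,-10,125,20)): go(scoopT(DI,*a,yaw=0))
E
```

```text
clock: 19.95
ee_pos: [0.5095, 0.0159, 0.1785]
tool_rot: [0.1, 58.8, 6.2]
force: [-0.0, -0.7, -4.5]
width: 0.22
t 19.95 p [0.5095 0.0159 0.1785] tilt 31.22 yaw 6.08 rollerr -0.07 F [-0.0386 -0.6983 -4.4911] w 0.220 q [-11.4 -34.7 -36.9  57.8   9.  -15. ]
scoop xyz mm [ -14.8078 -207.7865  108.6039] pitch 7.99 yaw 0.09 roll 0.06 lip [  41.2909 -207.7227  126.9869]
{"dx":-0.0030,"dy":0.0179,"dz":-0.0004,"ax":0.0007,"ay":0.0177,"az":-0.0017}
{"dx":-0.0072,"dy":0.0420,"dz":0.0001,"ax":0.0007,"ay":0.0351,"az":-0.0017}
{"dx":-0.0120,"dy":0.0680,"dz":0.0013,"ax":0.0008,"ay":0.0700,"az":-0.0017}
{"dx":-0.0177,"dy":0.0940,"dz":0.0008,"ax":0.0008,"ay":0.1049,"az":-0.0017}
{"dx":-0.0238,"dy":0.1200,"dz":-0.0005,"ax":0.0008,"ay":0.1398,"az":-0.0017}
{"dx":-0.0294,"dy":0.1480,"dz":-0.0032,"ax":0.0009,"ay":0.1747,"az":-0.0017}
{"dx":-0.0341,"dy":0.1780,"dz":-0.0065,"ax":0.0009,"ay":0.2097,"az":-0.0017}
{"dx":-0.0362,"dy":0.1980,"dz":-0.0099,"ax":0.0009,"ay":0.2097,"az":-0.0017}
```

```bash
python3 -m jog '[{"dx":-0.003,"dy":0.018,"dz":0.0,"ax":0.0,"ay":0.018,"az":-0.001,"gripper":1.0},{"dx":-0.0072,"dy":0.042,"dz":0.0,"ax":0.0,"ay":0.035,"az":-0.001,"gripper":1.0},{"dx":-0.012,"dy":0.068,"dz":0.001,"ax":0.0,"ay":0.07,"az":-0.001,"gripper":1.0},{"dx":-0.0177,"dy":0.094,"dz":0.001,"ax":0.0,"ay":0.105,"az":-0.001,"gripper":1.0},{"dx":-0.0238,"dy":0.12,"dz":-0.0005,"ax":0.0,"ay":0.14,"az":-0.001,"gripper":1.0},{"dx":-0.0294,"dy":0.148,"dz":-0.003,"ax":0.0,"ay":0.175,"az":-0.001,"gripper":1.0},{"dx":-0.034,"dy":0.174,"dz":-0.0065,"ax":0.0,"ay":0.21,"az":-0.001,"gripper":1.0},{"dx":-0.036,"dy":0.194,"dz":-0.01,"ax":0.0,"ay":0.21,"az":-0.001,"gripper":1.0}]' 120; python3 -m jog '[{"dx":-0.0005,"dy":0.01,"dz":0.0,"ax":0.0,"ay":0.0,"az":0.0,"gripper":1.0},{"dx":-0.0005,"dy":0.014,"dz":0.0,"ax":0.0,"ay":0.0,"az":0.0,"gripper":1.0},{"dx":-0.0005,"dy":0.014,"dz":0.0,"ax":0.0,"ay":0.0,"az":0.0,"gripper":1.0}]'
python3 - <<'E'
from plan import *
st(); sc(DI)
for n in ('top','wrist','side'):
    im=robot.camera(n); cv2.imwrite(f'pics/{n}17.png',im)
    if n=='top': cv2.imwrite('pics/t17z.png',cv2.resize(im[130:250,110:230],None,fx=5,fy=5,interpolation=cv2.INTER_CUBIC))
    if n=='wrist':cv2.imwrite('pics/w17z.png',cv2.resize(im[125:245,185:325],None,fx=5,fy=5,interpolation=cv2.INTER_CUBIC))
st(); sc(DI)
E
```

```text
clock: 20.95
ee_pos: [0.4624, 0.2071, 0.2045]
tool_rot: [0.4, 70.8, 6.5]
force: [1.7, -0.2, -3.8]
width: 0.216
clock: 21.32
ee_pos: [0.4605, 0.2183, 0.2038]
tool_rot: [-0.1, 70.8, 5.9]
force: [0.0, -1.1, -4.4]
width: 0.216
t 21.325 p [0.4605 0.2183 0.2038] tilt 19.17 yaw 5.98 rollerr 0.04 F [ 0.0432 -1.0644 -4.4132] w 0.216 q [ 20.8 -19.9 -20.2  71.2  -4.9  14.1]
scoop xyz mm [-58.2058  -1.6395 124.1889] pitch 20.04 yaw -0.02 roll -0.04 lip [  0.4951  -1.641  130.4505]
t 21.475 p [0.4605 0.2178 0.2038] tilt 19.16 yaw 5.93 rollerr 0.05 F [ 0.7868 -0.1797 -3.6814] w 0.215 q [ 20.8 -20.  -20.2  71.2  -4.9  14.1]
scoop xyz mm [-58.2048  -2.1947 124.1287] pitch 20.05 yaw -0.08 roll -0.05 lip [  0.4965  -2.249  130.3867]
```

View pics/t17z.png

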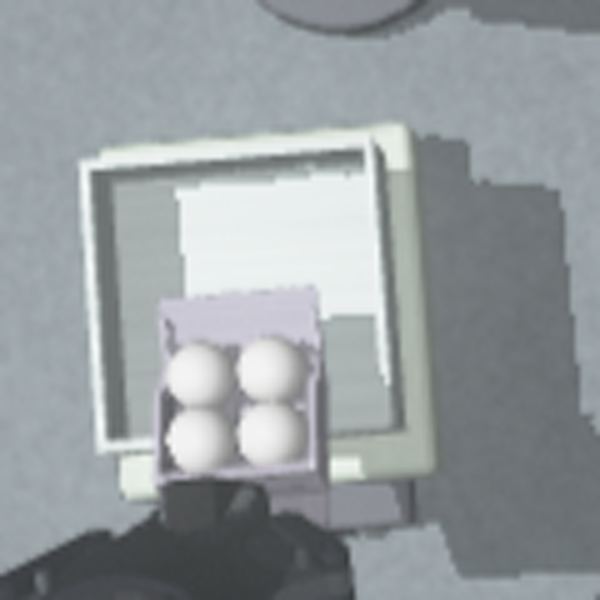

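View pics/w17z.png

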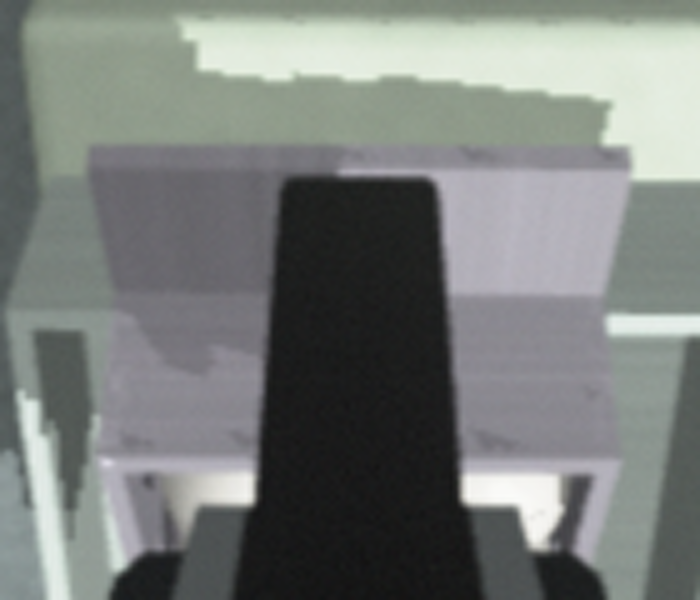

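View pics/side17.png

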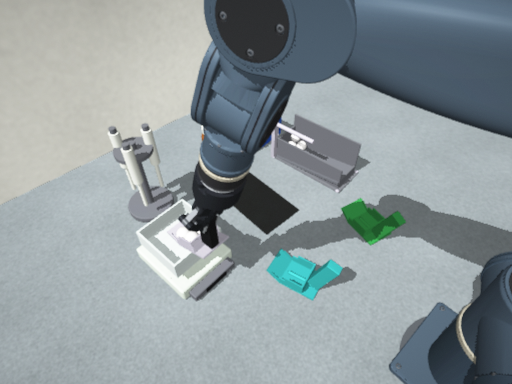

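```bash
cat >> plan.py <<'E'
def lipgo(base,lx,ly,lz,p,s=None):
    a=np.radians(p); go(scoopT(base,lx-(53*np.cos(a)+26*np.sin(a)),ly,lz-(-53*np.sin(a)+26*np.cos(a)),p),s)
E
python3 - <<'E'
from plan import *
rot_tts(.2)
for z,p in ((124,25),(117,29),(110,33),(104,36),(100,39),(98,42),(98,44),(98,46)): lipgo(DI,0,0,z,p)
E
```

```text
{"dx":0.0005,"dy":0.0021,"dz":0.0065,"ax":-0.0007,"ay":0.0830,"az":0.0011}
{"dx":0.0033,"dy":0.0021,"dz":0.0118,"ax":-0.0008,"ay":0.1528,"az":0.0011}
{"dx":0.0066,"dy":0.0021,"dz":0.0173,"ax":-0.0008,"ay":0.2226,"az":0.0010}
{"dx":0.0102,"dy":0.0021,"dz":0.0213,"ax":-0.0008,"ay":0.2750,"az":0.0010}
{"dx":0.0122,"dy":0.0021,"dz":0.0261,"ax":-0.0009,"ay":0.3273,"az":0.0010}
{"dx":0.0127,"dy":0.0021,"dz":0.0316,"ax":-0.0009,"ay":0.3797,"az":0.0009}
{"dx":0.0119,"dy":0.0021,"dz":0.0358,"ax":-0.0009,"ay":0.4146,"az":0.0009}
{"dx":0.0112,"dy":0.0021,"dz":0.0400,"ax":-0.0009,"ay":0.4495,"az":0.0009}
```

```bash
python3 -m jog '[{"dx":0.0005,"dy":0.002,"dz":0.0065,"ax":0.0,"ay":0.083,"az":0.001,"gripper":1.0},{"dx":0.0033,"dy":0.002,"dz":0.0118,"ax":0.0,"ay":0.153,"az":0.001,"gripper":1.0},{"dx":0.0066,"dy":0.002,"dz":0.0173,"ax":0.0,"ay":0.223,"az":0.001,"gripper":1.0},{"dx":0.01,"dy":0.002,"dz":0.0213,"ax":0.0,"ay":0.275,"az":0.001,"gripper":1.0},{"dx":0.0122,"dy":0.002,"dz":0.026,"ax":0.0,"ay":0.327,"az":0.001,"gripper":1.0},{"dx":0.0127,"dy":0.002,"dz":0.0316,"ax":0.0,"ay":0.38,"az":0.001,"gripper":1.0},{"dx":0.012,"dy":0.002,"dz":0.0358,"ax":0.0,"ay":0.415,"az":0.001,"gripper":1.0},{"dx":0.011,"dy":0.002,"dz":0.04,"ax":0.0,"ay":0.45,"az":0.001,"gripper":1.0}]' 120
python3 - <<'E'
from plan import *
st(); sc(DI)
im=robot.camera('top'); cv2.imwrite('pics/t18z.png',cv2.resize(im[130:250,110:230],None,fx=5,fy=5,interpolation=cv2.INTER_CUBIC))
im=robot.camera('side'); cv2.imwrite('pics/s18z.png',cv2.resize(im[180:310,110:260],None,fx=4,fy=4,interpolation=cv2.INTER_CUBIC))
for z,p in ((98,49),(98,53),(98,57),(98,61),(98,65),(99,68)): lipgo(DI,0,0,z,p)
E
```

```text
clock: 22.48
ee_pos: [0.5034, 0.2243, 0.2075]
tool_rot: [179.7, 83.6, -174.3]
force: [-0.4, 0.3, -1.6]
width: 0.215
t 22.475 p [0.5034 0.2243 0.2075] tilt -6.45 yaw 5.92 rollerr -0.03 F [-0.4302  0.3458 -1.5784] w 0.215 q [16.4 13.4 14.5 97.4  1.2 10.4]
scoop xyz mm [-53.4149  -0.055  119.2994] pitch 45.86 yaw -0.03 roll 0.04 lip [ 2.1554 -0.1078 99.376 ]
{"dx":-0.0024,"dy":0.0002,"dz":0.0031,"ax":-0.0014,"ay":0.0552,"az":-0.0006}
{"dx":-0.0064,"dy":0.0002,"dz":0.0106,"ax":-0.0014,"ay":0.1250,"az":-0.0006}
{"dx":-0.0099,"dy":0.0002,"dz":0.0183,"ax":-0.0014,"ay":0.1949,"az":-0.0007}
{"dx":-0.0128,"dy":0.0002,"dz":0.0263,"ax":-0.0014,"ay":0.2647,"az":-0.0007}
{"dx":-0.0152,"dy":0.0003,"dz":0.0344,"ax":-0.0014,"ay":0.3345,"az":-0.0008}
{"dx":-0.0176,"dy":0.0003,"dz":0.0405,"ax":-0.0013,"ay":0.3868,"az":-0.0008}
```

View pics/t18z.png

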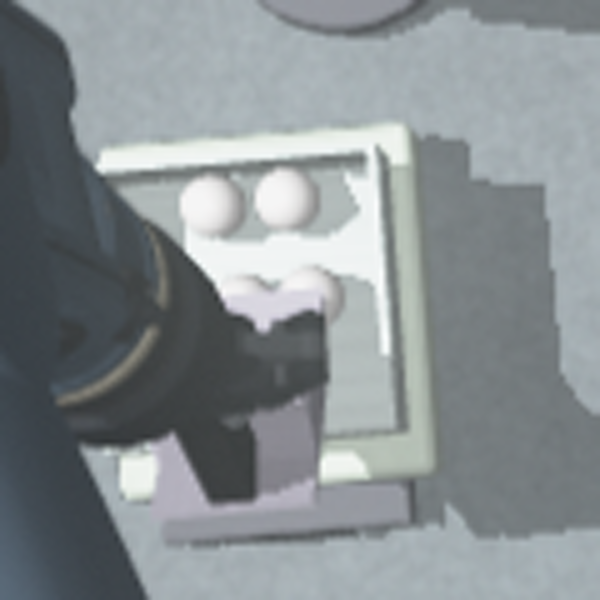

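View pics/s18z.png

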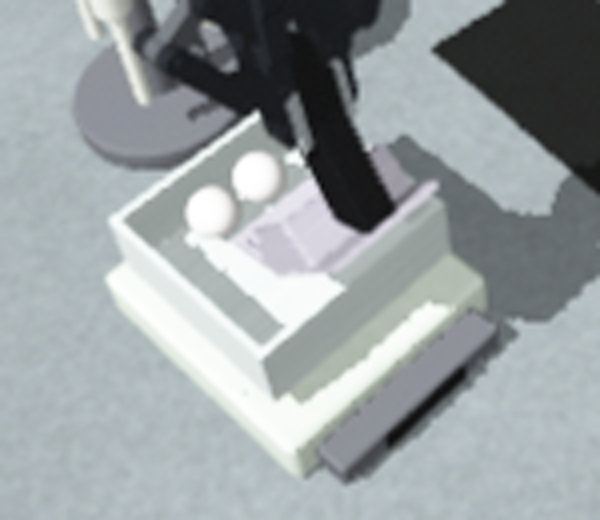

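```bash
python3 -m jog '[{"dx":-0.02,"dy":0.0,"dz":-0.002,"ax":0.0,"ay":0.0,"az":0.0,"gripper":1.0},{"dx":-0.05,"dy":0.0,"dz":-0.005,"ax":0.0,"ay":0.0,"az":0.0,"gripper":1.0},{"dx":-0.08,"dy":0.0,"dz":-0.008,"ax":0.0,"ay":0.0,"az":0.0,"gripper":1.0},{"dx":-0.08,"dy":0.0,"dz":-0.008,"ax":0.0,"ay":0.0,"az":0.0,"gripper":1.0},{"dx":-0.08,"dy":0.0,"dz":-0.008,"ax":0.0,"ay":0.0,"az":0.0,"gripper":1.0}]' 120
python3 - <<'E'
from plan import *
st(); sc(MAT)
im=robot.camera('wrist'); cv2.imwrite('pics/w19z.png',cv2.resize(im[125:245,185:325],None,fx=5,fy=5,interpolation=cv2.INTER_CUBIC))
im=robot.camera('top'); cv2.imwrite('pics/top19.png',im); cv2.imwrite('pics/t19z.png',cv2.resize(im[130:250,110:230],None,fx=5,fy=5,interpolation=cv2.INTER_CUBIC))
M=pose(.5727,-.0146,-.0029)
for a in ((0,160,140,35),(15,60,120,25),(15,10,90,12),(15,8,60,0)): go(scoopT(M,*a))
E
```

```text
clock: 23.2
ee_pos: [0.5028, 0.2246, 0.2863]
tool_rot: [179.9, 83.4, -174.1]
force: [-0.4, 0.1, -2.4]
width: 0.215
t 23.2 p [0.5028 0.2246 0.2863] tilt -6.58 yaw 5.98 rollerr -0.01 F [-0.3906  0.0955 -2.4111] w 0.215 q [ 16.4  15.4  25.8 107.    1.2  10.4]
scoop xyz mm [-70.316  240.6429 198.0739] pitch 46.16 yaw 6.17 roll 0.01 lip [-15.115  246.6014 178.0151]
{"dx":0.0526,"dy":-0.0841,"dz":0.0530,"ax":0.1077,"ay":-0.1946,"az":0.0025}
{"dx":0.0778,"dy":-0.1835,"dz":0.0453,"ax":0.1079,"ay":-0.3690,"az":-0.0069}
{"dx":0.1194,"dy":-0.2313,"dz":0.0271,"ax":0.1074,"ay":-0.5956,"az":-0.0193}
{"dx":0.1625,"dy":-0.2317,"dz":0.0177,"ax":0.1061,"ay":-0.8049,"az":-0.0307}
```

View pics/w19z.png

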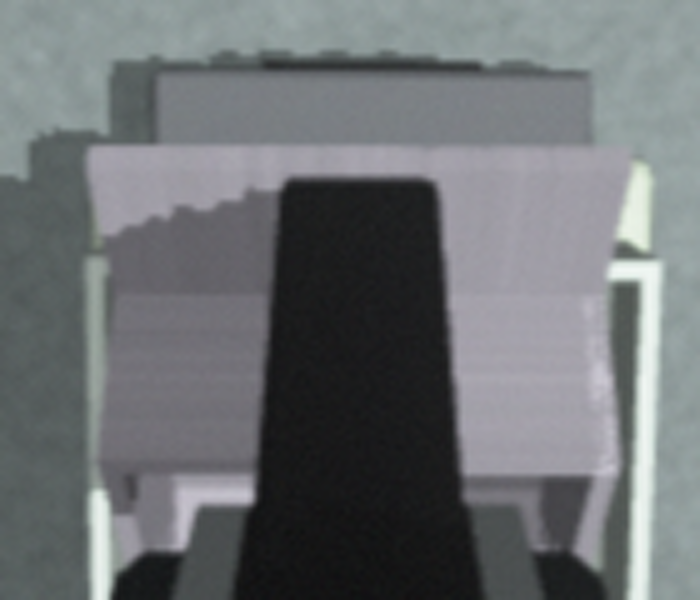

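View pics/t19z.png

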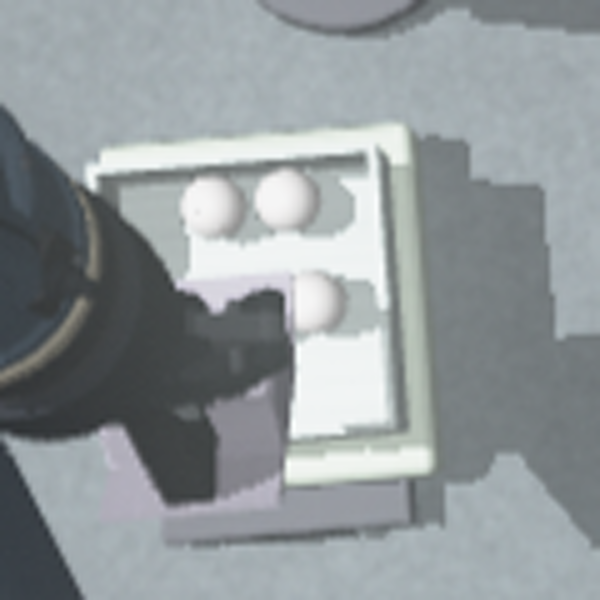

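```bash
python3 -m jog '[{"dx":0.015,"dy":-0.03,"dz":0.018,"ax":0.04,"ay":-0.065,"az":0.0,"gripper":1.0},{"dx":0.035,"dy":-0.06,"dz":0.037,"ax":0.08,"ay":-0.13,"az":0.0,"gripper":1.0},{"dx":0.053,"dy":-0.09,"dz":0.053,"ax":0.108,"ay":-0.195,"az":0.0,"gripper":1.0},{"dx":0.065,"dy":-0.135,"dz":0.049,"ax":0.108,"ay":-0.28,"az":-0.003,"gripper":1.0},{"dx":0.078,"dy":-0.183,"dz":0.045,"ax":0.108,"ay":-0.369,"az":-0.007,"gripper":1.0},{"dx":0.1,"dy":-0.215,"dz":0.036,"ax":0.107,"ay":-0.48,"az":-0.013,"gripper":1.0},{"dx":0.119,"dy":-0.231,"dz":0.027,"ax":0.107,"ay":-0.596,"az":-0.019,"gripper":1.0},{"dx":0.14,"dy":-0.232,"dz":0.022,"ax":0.107,"ay":-0.7,"az":-0.025,"gripper":1.0}]' 120
python3 - <<'E'
from plan import *
st(); rot_tts(-.2); M=pose(.5727,-.0146,-.0029); sc(M)
for a in ((15,8,40,0),): go(scoopT(M,*a))
E
```

```text
clock: 24.3
ee_pos: [0.5306, -0.0065, 0.1421]
tool_rot: [0.1, 56.5, -0.2]
force: [-0.4, -0.2, -1.5]
width: 0.215
t 24.3 p [ 0.5306 -0.0065  0.1421] tilt 33.51 yaw -0.32 rollerr -0.05 F [-0.3867 -0.1752 -1.4704] w 0.215 q [-11.7 -33.5 -41.5  49.    6.3  -9.5]
scoop xyz mm [14.3586  7.6241 74.332 ] pitch 5.70 yaw -0.14 roll 0.05 lip [69.6792  7.4678 94.9381]
{"dx":0.0304,"dy":0.0002,"dz":-0.0271,"ax":-0.0025,"ay":-0.0995,"az":0.0008}
```

```bash
python3 -m jog '[{"dx":0.01,"dy":0.0,"dz":-0.009,"ax":-0.001,"ay":-0.04,"az":0.0,"gripper":1.0},{"dx":0.02,"dy":0.0,"dz":-0.018,"ax":-0.002,"ay":-0.08,"az":0.0,"gripper":1.0},{"dx":0.03,"dy":0.0,"dz":-0.027,"ax":-0.002,"ay":-0.1,"az":0.0,"gripper":1.0},{"dx":0.03,"dy":0.0,"dz":-0.027,"ax":-0.002,"ay":-0.1,"az":0.0,"gripper":1.0},{"dx":0.03,"dy":0.0,"dz":-0.027,"ax":-0.002,"ay":-0.1,"az":0.0,"gripper":1.0}]' 120
python3 - <<'E'
from plan import *
s=st(); M=pose(.5727,-.0146,-.0029); sc(M)
im=robot.camera('wrist'); cv2.imwrite('pics/w20z.png',cv2.resize(im[85:245,175:335],None,fx=4,fy=4,interpolation=cv2.INTER_CUBIC)[:600])
im=robot.camera('top'); cv2.imwrite('pics/t20z.png',cv2.resize(im[120:245,110:310],None,fx=4,fy=4,interpolation=cv2.INTER_CUBIC))
for a in ((15,8,5,0),(15,8,3.5,0)): go(scoopT(M,*a))
E
```

```text
clock: 24.92
ee_pos: [0.5264, -0.0052, 0.105]
tool_rot: [-0.0, 50.8, -0.1]
force: [-0.2, 0.1, -1.8]
width: 0.218
t 24.925 p [ 0.5264 -0.0052  0.105 ] tilt 39.21 yaw -0.08 rollerr 0.02 F [-0.1568  0.0853 -1.8413] w 0.218 q [-12.7 -39.7 -52.   39.3   7.9  -9.8]
scoop xyz mm [16.6149  9.     43.1754] pitch 0.00 yaw 0.09 roll -0.02 lip [69.6164  9.0933 69.1721]
{"dx":0.0292,"dy":-0.0007,"dz":-0.0272,"ax":0.0018,"ay":0.0021,"az":-0.0004}
{"dx":0.0303,"dy":-0.0007,"dz":-0.0282,"ax":0.0018,"ay":0.0021,"az":-0.0004}
```

View pics/w20z.png

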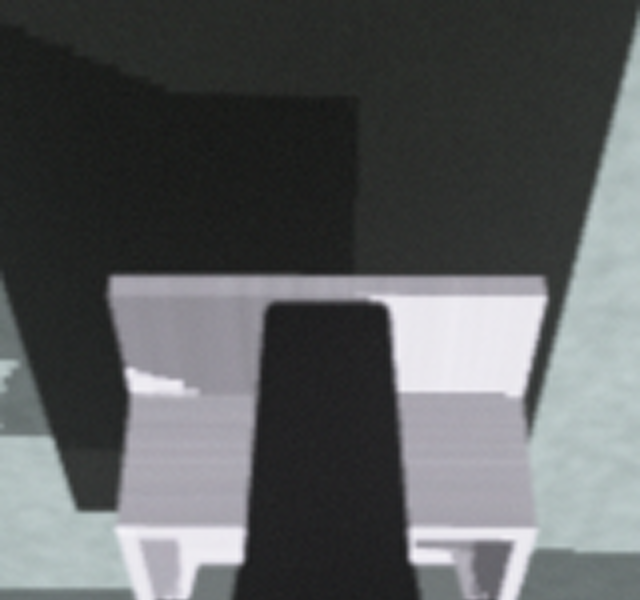

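View pics/t20z.png

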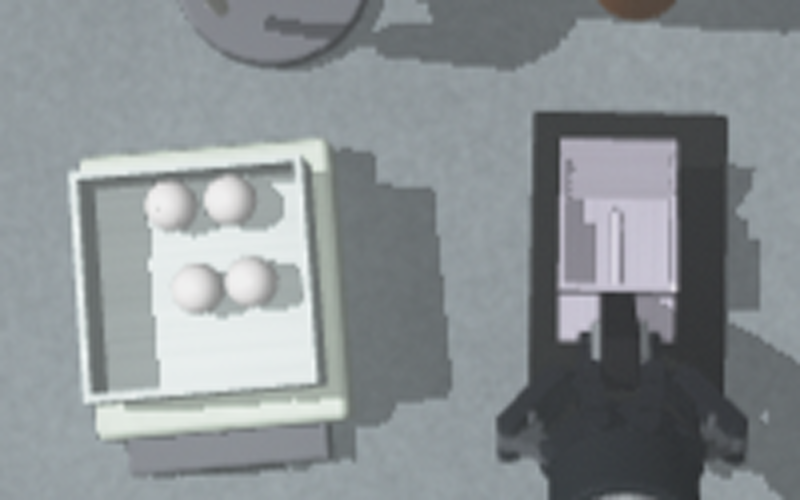

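```bash
python3 -m jog '[{"dx":0.01,"dy":-0.0007,"dz":-0.009,"ax":0.0,"ay":0.002,"az":0.0,"gripper":1.0},{"dx":0.018,"dy":-0.0007,"dz":-0.017,"ax":0.0,"ay":0.002,"az":0.0,"gripper":1.0},{"dx":0.025,"dy":-0.0007,"dz":-0.023,"ax":0.0,"ay":0.002,"az":0.0,"gripper":1.0},{"dx":0.0285,"dy":-0.0007,"dz":-0.0265,"ax":0.0,"ay":0.002,"az":0.0,"gripper":1.0},{"dx":0.0285,"dy":-0.0007,"dz":-0.0265,"ax":0.0,"ay":0.002,"az":0.0,"gripper":1.0},{"dx":0.0285,"dy":-0.0007,"dz":-0.0265,"ax":0.0,"ay":0.002,"az":0.0,"gripper":1.0}]' 120
python3 - <<'E'
from plan import *
s=st(); M=pose(.5727,-.0146,-.0029); sc(M)
for a in ((15,8,3.5,0),): go(scoopT(M,*a))
E
```

```text
clock: 25.78
ee_pos: [0.5243, -0.0061, 0.0669]
tool_rot: [-0.0, 50.8, -0.1]
force: [-0.5, 0.2, -2.3]
width: 0.216
t 25.775 p [ 0.5243 -0.0061  0.0669] tilt 39.17 yaw -0.08 rollerr 0.03 F [-0.4974  0.1766 -2.2871] w 0.216 q [-12.9 -38.3 -55.6  34.2   8.  -10. ]
scoop xyz mm [14.5497  8.1469  5.1025] pitch 0.04 yaw 0.09 roll -0.04 lip [67.567  8.246 31.067]
{"dx":0.0015,"dy":-0.0001,"dz":-0.0007,"ax":0.0016,"ay":-0.0007,"az":-0.0005}
```

```bash
python3 -m jog '[{"dx":0.001,"dy":0.0,"dz":-0.001,"ax":0.0,"ay":0.0,"az":0.0,"gripper":1.0},{"dx":0.0015,"dy":0.0,"dz":-0.0015,"ax":0.0,"ay":0.0,"az":0.0,"gripper":1.0},{"dx":0.0015,"dy":0.0,"dz":-0.0015,"ax":0.0,"ay":0.0,"az":0.0,"gripper":1.0}]' 40
python3 - <<'E'
from plan import *
s=st(); M=pose(.5727,-.0146,-.0029); sc(M)
E
```

```text
clock: 26.15
ee_pos: [0.5242, -0.006, 0.0649]
tool_rot: [-0.0, 50.8, -0.1]
force: [-0.5, -0.4, -0.1]
width: 0.22
t 26.15 p [ 0.5242 -0.006   0.0649] tilt 39.19 yaw -0.08 rollerr 0.03 F [-0.4647 -0.3639 -0.1238] w 0.220 q [-12.9 -38.2 -55.8  33.9   8.  -10. ]
scoop xyz mm [14.4283  8.1682  3.073 ] pitch 0.02 yaw 0.09 roll -0.04 lip [67.4377  8.2721 29.0537]
```

```bash
python3 -m jog '[{"dx":0.0,"dy":0.0,"dz":0.0,"ax":0.0,"ay":0.0,"az":0.0,"gripper":0.3},{"dx":0.0,"dy":0.0,"dz":0.0,"ax":0.0,"ay":0.0,"az":0.0,"gripper":-0.3},{"dx":0.0,"dy":0.0,"dz":0.0,"ax":0.0,"ay":0.0,"az":0.0,"gripper":-1.0},{"dx":0.0,"dy":0.0,"dz":0.0,"ax":0.0,"ay":0.0,"az":0.0,"gripper":-1.0},{"dx":0.0,"dy":0.0,"dz":0.0,"ax":0.0,"ay":0.0,"az":0.0,"gripper":-1.0}]'
python3 - <<'E'
from plan import *
s=st()
im=robot.camera('wrist'); cv2.imwrite('pics/wrist21.png',im)
row(s['ee_pos']+[-.03,0,.11],toolR2(36,0))
E
```

```text
clock: 26.78
ee_pos: [0.5239, -0.006, 0.0645]
tool_rot: [-0.0, 50.9, -0.1]
force: [0.2, 0.3, 0.1]
width: 0.999
t 26.775 p [ 0.5239 -0.006   0.0645] tilt 39.15 yaw -0.08 rollerr 0.02 F [0.1687 0.3418 0.094 ] w 0.999 q [-12.9 -38.2 -55.9  33.9   8.  -10. ]
{"dx":-0.1043,"dy":-0.0001,"dz":0.0462,"ax":-0.0009,"ay":0.0548,"az":0.0011}
```

View pics/wrist21.png

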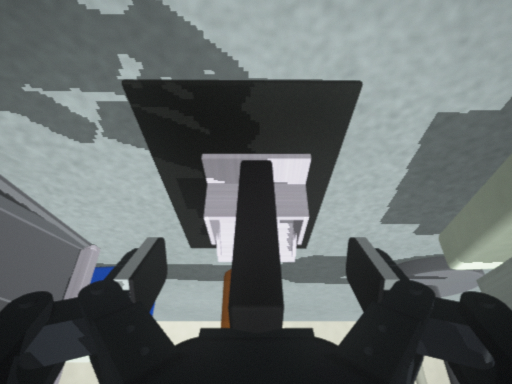

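```bash
python3 -m jog '[{"dx":-0.02,"dy":0.0,"dz":0.005,"ax":0.0,"ay":0.0,"az":0.0,"gripper":-1.0},{"dx":-0.06,"dy":0.0,"dz":0.02,"ax":0.0,"ay":0.02,"az":0.0,"gripper":-1.0},{"dx":-0.104,"dy":0.0,"dz":0.046,"ax":0.0,"ay":0.055,"az":0.0,"gripper":-1.0},{"dx":-0.104,"dy":0.0,"dz":0.046,"ax":0.0,"ay":0.055,"az":0.0,"gripper":-1.0},{"dx":-0.104,"dy":0.0,"dz":0.046,"ax":0.0,"ay":0.055,"az":0.0,"gripper":-1.0},{"dx":-0.104,"dy":0.0,"dz":0.046,"ax":0.0,"ay":0.055,"az":0.0,"gripper":-1.0}]'
python3 - <<'E'
from plan import *
st()
im=robot.camera('top'); cv2.imwrite('pics/top22.png',cv2.resize(im[80:250,105:405],None,fx=2.6,fy=2.6,interpolation=cv2.INTER_CUBIC))
im=robot.camera('side'); cv2.imwrite('pics/side22.png',cv2.resize(im[80:310,90:380],None,fx=2.6,fy=2.6,interpolation=cv2.INTER_CUBIC))
E
```

```text
clock: 27.58
ee_pos: [0.4929, -0.0057, 0.1716]
tool_rot: [0.0, 54.2, -0.0]
force: [-0.6, -0.3, 0.1]
width: 0.997
t 27.575 p [ 0.4929 -0.0057  0.1716] tilt 35.79 yaw -0.08 rollerr -0.03 F [-0.5598 -0.306   0.0808] w 0.997 q [-13.5 -43.7 -44.5  54.2   7.8 -11. ]
```

View pics/top22.png

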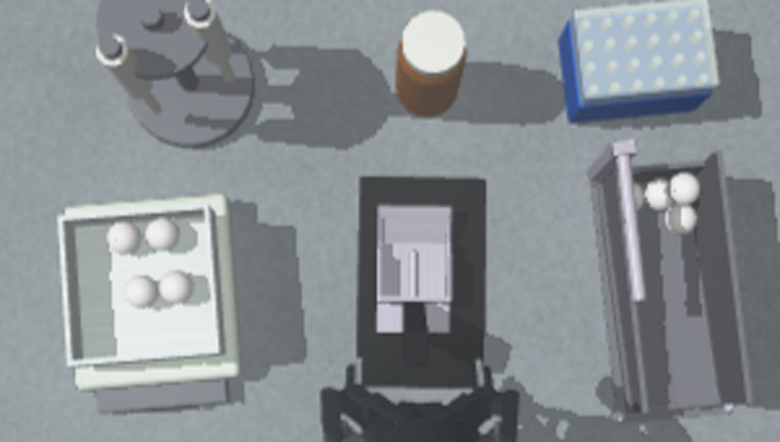

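View pics/side22.png

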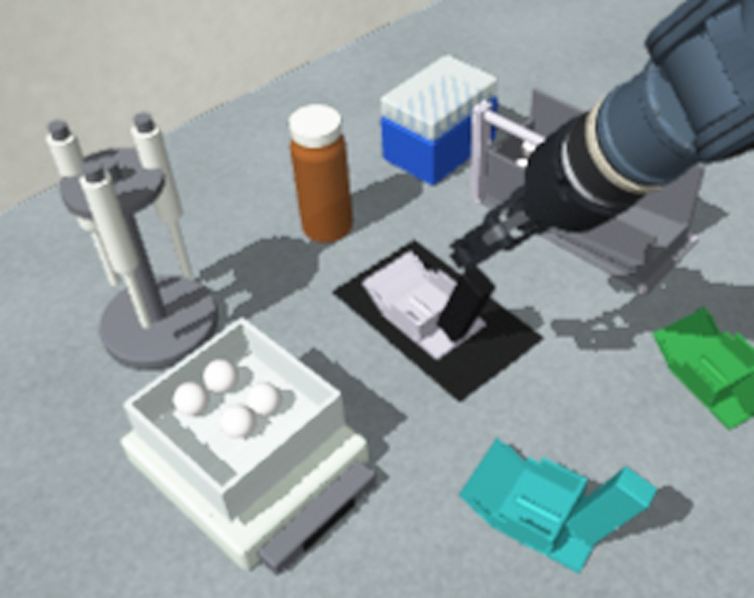

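```bash
python3 -c "
from workcell import robot
print(robot.hand_in())"
```

```text
the job is handed in; nothing more can be done
None
```

The job is handed in at about 27.6 s of the 69 s allowed. `hand_in()` reports no verdict, so these are my own last checks.

**What I did:** I scooped from the bin and brought up four balls in the pocket plus one on the ramp. Drawing the scoop level under the bar (underside measured at about 76–77 mm) struck that one off into the bin. I then tipped the four into the dish, set the empty scoop back on its mat and let go.

**Last checks, from the top and side pictures:**
- **Dish:** four balls are in it. I counted them; I did not measure how far the pan has sunk.
- **Bin:** four balls are in it, one partly hidden by the bar.
- **Scoop:** it is empty and upright on the mat, about 14 mm ahead of and 8 mm left of the mat's middle. The gripper is open and clear of it.
- **Bystanders:** the jar, tip box and pipette stand look undisturbed.

**What went wrong or disagreed:**
- **Joint 2 at its limit:** during the first approach it read up to −56.8° against a limit of −56.73°. The wrist force also spiked to about 46 N for a moment, with no contact visible in the pictures. I changed the approach, but I cannot tell whether that counts as passing the range.
- **Scoop turned in the grip:** it rotated about 7.5° when first lifted and crept about 2° more later. I re-measured it from the wrist camera each time and corrected.
- **Camera disagreement:** the top and wrist cameras differed by about 2 mm, and I shifted the bin's position to allow for it.

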